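Hang up the domino plaques and work the score lever

TASK

Hang every red domino plaque that lies on the table on the sloped score board, each by both its holes on a pair of pins of its own, holed end uppermost, flat and fully home against the board. When all of them are up, pull the score box's sprung brass lever all the way over and ease it slowly back to its rest without letting it fly back. Leave the tumbler, the toothpick jar and the napkin holder where they are.

Things in the scene. Friction and masses are not known exactly. Their poses are not given: they have to be found in the camera images.
- domino0_mid (a point): Red acrylic domino plaque, ivory pips (6 pips on the plain half and 1 on the holed half), 100 mm long (its x) x 50 mm wide (its y) x 12 mm thick (its z), 75 g, lying face up on the table. This point is its centre, half-way through the thickness. Two square through-holes 13 mm wide lie side by side near its +x end, at x = +33 mm, y = +13 and -13 mm. It may be absent.
- domino1_mid (a point): Red acrylic domino plaque, ivory pips (5 and 2), 100 mm long (its x) x 50 mm wide (its y) x 12 mm thick (its z), 75 g, lying face up on the table. This point is its centre, half-way through the thickness. Two square through-holes 13 mm wide lie side by side near its +x end, at x = +33 mm, y = +13 and -13 mm. It may be absent.
- domino2_mid (a point): Red acrylic domino plaque, ivory pips (3 and 4), 100 mm long (its x) x 50 mm wide (its y) x 12 mm thick (its z), 75 g, lying face up on the table. This point is its centre, half-way through the thickness. Two square through-holes 13 mm wide lie side by side near its +x end, at x = +33 mm, y = +13 and -13 mm. It may be absent.
- domino3_mid (a point): Red acrylic domino plaque, ivory pips (2 and 6), 100 mm long (its x) x 50 mm wide (its y) x 12 mm thick (its z), 75 g, lying face up on the table. This point is its centre, half-way through the thickness. Two square through-holes 13 mm wide lie side by side near its +x end, at x = +33 mm, y = +13 and -13 mm. It may be absent.
- domino4_mid (a point): Red acrylic domino plaque, ivory pips (4 and 5), 100 mm long (its x) x 50 mm wide (its y) x 12 mm thick (its z), 75 g, lying face up on the table. This point is its centre, half-way through the thickness. Two square through-holes 13 mm wide lie side by side near its +x end, at x = +33 mm, y = +13 and -13 mm. It may be absent.
- place0 (a point): Hanging place 0 of 5 on the board, empty at the start. This point is where the centre of a properly hung domino lies (6 mm off the face); x points up the slope, z straight out of the face. Its two round-ended brass pins, 9 mm thick, stand square out of the face by 23 mm, at x = +33 mm, y = +13 and -13 mm from here. A hung domino lies along these axes, and with its play may rest up to 6 mm off.
- place1 (a point): Hanging place 1 of 5 on the board, empty at the start. This point is where the centre of a properly hung domino lies (6 mm off the face); x points up the slope, z straight out of the face. Its two round-ended brass pins, 9 mm thick, stand square out of the face by 23 mm, at x = +33 mm, y = +13 and -13 mm from here. A hung domino lies along these axes, and with its play may rest up to 6 mm off.
- place2 (a point): Hanging place 2 of 5 on the board, empty at the start. This point is where the centre of a properly hung domino lies (6 mm off the face); x points up the slope, z straight out of the face. Its two round-ended brass pins, 9 mm thick, stand square out of the face by 23 mm, at x = +33 mm, y = +13 and -13 mm from here. A hung domino lies along these axes, and with its play may rest up to 6 mm off.
- place3 (a point): Hanging place 3 of 5 on the board, empty at the start. This point is where the centre of a properly hung domino lies (6 mm off the face); x points up the slope, z straight out of the face. Its two round-ended brass pins, 9 mm thick, stand square out of the face by 23 mm, at x = +33 mm, y = +13 and -13 mm from here. A hung domino lies along these axes, and with its play may rest up to 6 mm off.
- place4 (a point): Hanging place 4 of 5 on the board, empty at the start. This point is where the centre of a properly hung domino lies (6 mm off the face); x points up the slope, z straight out of the face. Its two round-ended brass pins, 9 mm thick, stand square out of the face by 23 mm, at x = +33 mm, y = +13 and -13 mm from here. A hung domino lies along these axes, and with its play may rest up to 6 mm off.
- lever (a joint): Sprung brass lever of the score box, hinge angle in rad: 0 at rest (leaning 0.35 rad away from the robot's side of upright), 1.1 at the end of its stroke, pulled over towards the robot's side (the box's -x). A spring returns it: 0.2 N m at rest, 1.1 N m at full stroke (about 8 N at the bar), with a damping of 0.25 N m s/rad; let go, it flies back.
- lever_bar (a point): Middle of the lever's horizontal round cross-bar, 18 mm thick, 98 mm clear between the two side arms, running along the box's y axis, 130 mm from the hinge axis; about 168 mm above the table at rest, 141 mm at full stroke. Can be pinched from above with the fingers before and behind it; it turns between the fingers. This point moves and turns with the lever.
- lever_hinge (a point): Middle of the lever's hinge axis (along this y), 46 mm above the table, in the fixed wooden score box (120 x 100 mm, 88 mm high with its wheel and knob; left or right of the board). Does not move with the lever; its -x is the way the lever is pulled. At joint value q the bar lies at x = 130 sin(0.35 - q), z = 130 cos(0.35 - q) mm from here.
- rack: The dark wooden score board on its stand, fixed: 430 mm wide (y), 150 mm up the slope, its face rising away from the robot at 40 degrees to the table. The five places lie in a row 84 mm apart, place0 at the right (-y). Origin on the table under the middle of the face; 118 mm high at the back, its lower front edge 60 mm before the origin.
- tumbler: Bystander: short ribbed clear glass tumbler, 72 mm across, 85 mm high; origin at its foot.
- jar: Bystander: blue ceramic toothpick jar, 76 mm across, 77 mm high with its picks; origin at its foot.
- napkins: Bystander: chrome napkin holder, 90 x 130 mm, 108 mm high; origin at its foot. It stands on the other side of the board from the score box.
- domino0: The same domino plaque as its _mid point; this origin is the centre of its underside.
- domino1: The same domino plaque as its _mid point; this origin is the centre of its underside.
- domino2: The same domino plaque as its _mid point; this origin is the centre of its underside.
- domino3: The same domino plaque as its _mid point; this origin is the centre of its underside.
- domino4: The same domino plaque as its _mid point; this origin is the centre of its underside.
Mind the look-alikes: they are no part of the job. What is shaped like the domino4 but black or grey is not meant.

How it is judged:
By the outcome, as a careful person would: the job done as asked, in the order asked, and still so for the second after the job is handed in, with the robot touching nothing.
Of domino0, domino1, domino2, domino3, domino4 only 3 to 5 are there at a start; the rules pass over those that are not, and their reading is None.
At some moment in a run one of domino0, domino1, domino2, domino3, domino4 may be knocked a few centimetres aside while the robot is not near it.
It also fails if it takes over 210 s, if anything falls off the work surface, if the arm or the gripper's body presses on something with over 40 N, if the wrist force passes 120 N, or if a joint passes its speed limit or range.

ROBOT

A 6-joint arm with a two-finger parallel gripper is mounted at the origin on the work surface. World frame = base frame: x ahead of the robot, y to its left, z up, the work surface at z = 0. Lengths are in m, angles in rad, forces in N, time in s.
With the tool pointing down it reaches from about 0.35 to 0.85 m from the base axis. Payload 8.1 kg.
Tool frame: the origin (TCP) lies on the centre line of the jaws, within the pads' length; the fingertips stand robot.tips_ahead ahead of it and the grasp point (between the pads) lies 8 mm behind it (robot.tips_ahead is the distance from the TCP to the fingertips, in m); z points along the fingers, y is the direction in which the jaws open and shut (so a half turn about z gives the same grasp; the last joint's range is limited). The gripper opens to 93 mm and grips with 3 to 60 N. Pads are 15 mm wide; open, the fingers measure 128 mm over their backs; the gripper's body (75 mm by 188 mm) begins 65 mm behind the grasp point.
Start: joints at [1.149, 0.13, 1.488, -0, 1.523, -0.085], TCP at [0.198, 0.566, 0.23] pointing down, gripper open.
Joint ranges: [-2.96, 2.96], [-0.89, 2.26], [0.02, 2.5], [-1.34, 4.48], [0, 2.73], [-2.66, 2.66]. Speed limits (rad/s): [2.39, 2.39, 2.79, 3.14, 3.14, 3.14].

INTERFACE

Orientations are given as a rotation vector (axis times angle).
In Python, from plant import monitor, eyes, job, robot gives the robot as it stands.
- The arm moves only by the tool servo_tool, never from a script. Its argument "plan" is a list that holds one entry, the list of rows, each a list of 7 numbers: the closure, from -1 (fully open) to 1 (shut), so that 0 is half open, then the shift along the world's x, y, z in mm, then the turn, a rotation vector about the world's x, y, z in rad. In form: [[[hand, dx, dy, dz, ax, ay, az], ...]]. A call has 1 to 12 rows; each row shifts and turns the commanded pose from where the row before left it; what a row does not reach is not made up. A row lasts 1/10 s, in which the tool goes at most 50 mm and 8.59 degrees, less where a joint would pass 70% of its speed; a pose out of reach is approached as far as the arm can. A call with a gripper value outside its range is refused whole. The fingers move at their own pace and stop on an object; "force" is the grip in N (left out, the last holds). Time passes only in rows, so rows that do not move let the fingers close. It gives the time, the measured TCP pose, the force and the opening at its end, in the units of the state.
- monitor.read_state(): the state, without advancing time (a new reading comes with each control period).
- eyes.read_camera(name): name is "side" or "top"; returns the picture (400x640x3 uint8, red, green, blue); there is no depth.
- eyes.camera_info(name): a dict with "mtx" (3x3 intrinsics, pixels), "R" (3x3) and "t" (3): a world point X has camera coordinates R X + t. Camera axes: x right, y down, z forward; pixel columns grow to the right and rows downward; lengths in m; the calibration is good to about 2 mm. A picture is of the moment at which its call begins. camera_info takes no time and is no camera call.
- job.close_job(): hands the job in, once; it reports no verdict.
The state is a dict: "t": time; "q": joint angles; "dq": joint speeds; "joint_torque": joint torques, N m; "tool_pos": TCP position; "orientation": TCP orientation; "force": force on the tool from outside, world axes, zero at the start; "wrist_torque": the same for the moment, N m; "opening": finger opening in m.
Only numpy, scipy, OpenCV 4.12 (cv2) and the standard library are available. Lean on these libraries where they do the work, as an engineer would, in place of code of your own. Each camera call takes 0.05 s, during which the arm holds its last target. There are 200 camera calls.

## Working session

There is one attempt and no reset: what is moved stays moved. The work goes in short steps, Python scripts to look and compute and a tool call to move; the robot and the scene stay as the last step left them, time stands still between calls to the robot, and variables do not carry over. Pictures are saved under pics/ and viewed, about 12 in all and at most 16, crops included, and the job is handed in when it is done.

Besides the shell and the picture viewer there is one more tool, called after ">>>" as name(argument=value, ...), one argument or row to a line, values as JSON. servo_tool: Moves the arm, as the interface text tells. Its arguments: {"type":"object","properties":{"plan":{"type":"array"},"force":{"type":"number"}},"required":["plan"]}

```bash
ls; mkdir -p pics; python3 - <<'E'
from plant import monitor, eyes, job, robot
import cv2,numpy as np
s=monitor.read_state();print(s)
print(robot.tips_ahead,[a for a in dir(robot) if a[0]!='_'])
for n in("top","side"):
    im=eyes.read_camera(n);cv2.imwrite(f"pics/{n}0.png",im[:,:,::-1]);i=eyes.camera_info(n)
    print(n,i, -i['R'].T@i['t'])
E
```

```text
pics
{'t': 0.0, 'q': array([ 1.14858688e+00,  1.31157716e-01,  1.48928867e+00,  3.41994766e-06,
        1.52299288e+00, -8.53823433e-02]), 'dq': array([-0.00130179,  0.00074815,  0.00066151, -0.00240478, -0.00075386,
        0.00215496]), 'joint_torque': array([-2.39341534e-04, -5.59827948e+01, -4.91776299e+01,  7.68250669e-02,
        3.48919106e-02, -1.35626874e-04]), 'tool_pos': array([0.19803656, 0.56578933, 0.22858433]), 'orientation': array([-5.26511009e-01, -3.09668354e+00,  2.80596609e-03]), 'force': array([0.10710027, 0.1866651 , 0.11168575]), 'wrist_torque': array([ 0.0505119 ,  0.0252535 , -0.01065163]), 'opening': 0.0930647089124282}
0.011 ['IKError', 'tips_ahead']
top {'mtx': array([[403.16842383,   0.        , 324.42140976],
       [  0.        , 403.16842383, 203.16508605],
       [  0.        ,   0.        ,   1.        ]]), 'R': array([[-0.01314775, -0.99987636,  0.0086252 ],
       [-0.98357403,  0.0113794 , -0.18014616],
       [ 0.18002574, -0.01085204, -0.98360204]]), 't': array([-0.00421848,  0.48876522,  1.20831569])} [0.26315338 0.00333288 1.27658734]
side {'mtx': array([[420.82960435,   0.        , 316.26266998],
       [  0.        , 420.82960435, 193.58151904],
       [  0.        ,   0.        ,   1.        ]]), 'R': array([[ 0.73593592, -0.67675373,  0.02006751],
       [-0.36710925, -0.42376659, -0.82804147],
       [ 0.56888409,  0.60201849, -0.56030761]]), 't': array([-0.34757465,  0.28452676,  0.89982614])} [-0.1516517  -0.65636148  0.74675435]
```

View pics/top0.png

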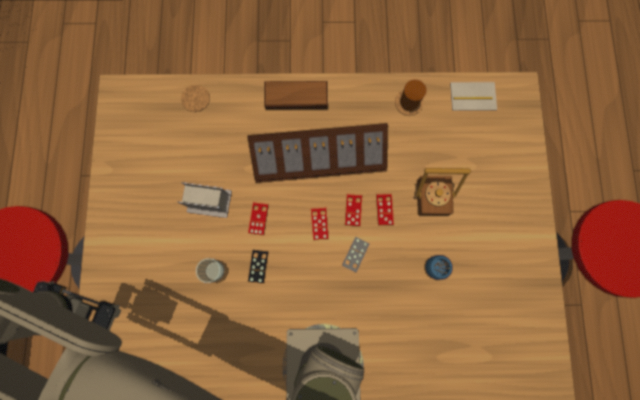

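View pics/side0.png

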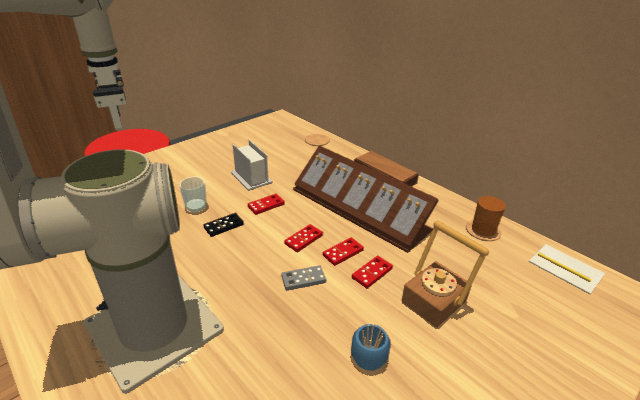

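Both views show four red dominoes: top (258,219), (320,224), (353,210) and (385,210). They also show the board, the lever box on the right, the black and grey look-alikes, and the napkins, tumbler and jar. I'll take closer crops.

```bash
python3 - <<'E'
import cv2
t=cv2.imread("pics/top0.png");s=cv2.imread("pics/side0.png")
cv2.imwrite("pics/tc.png",cv2.resize(t[118:243,240:400],None,fx=5,fy=4.8,interpolation=cv2.INTER_CUBIC))
cv2.imwrite("pics/sc.png",cv2.resize(s[140:300,235:445],None,fx=3.75,fy=3.75,interpolation=cv2.INTER_CUBIC))
E
```

```text
(no output)
```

View pics/tc.png

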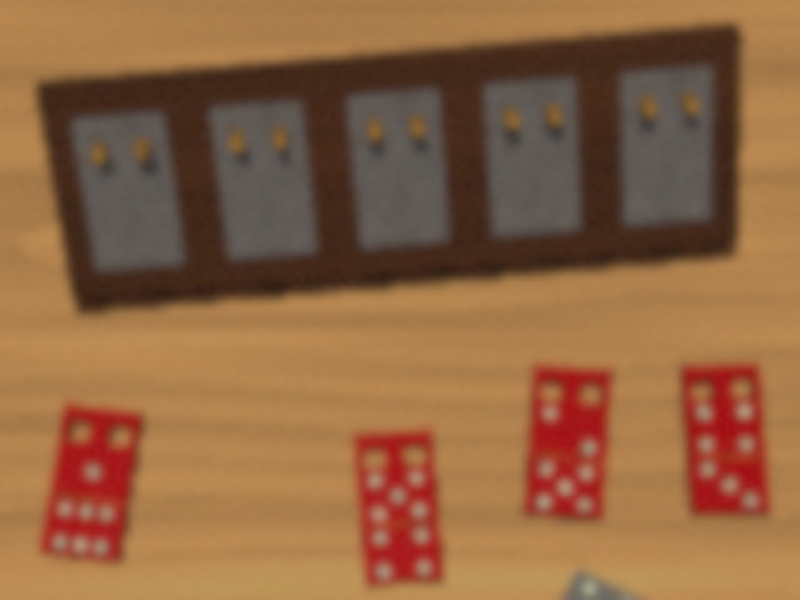

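View pics/sc.png

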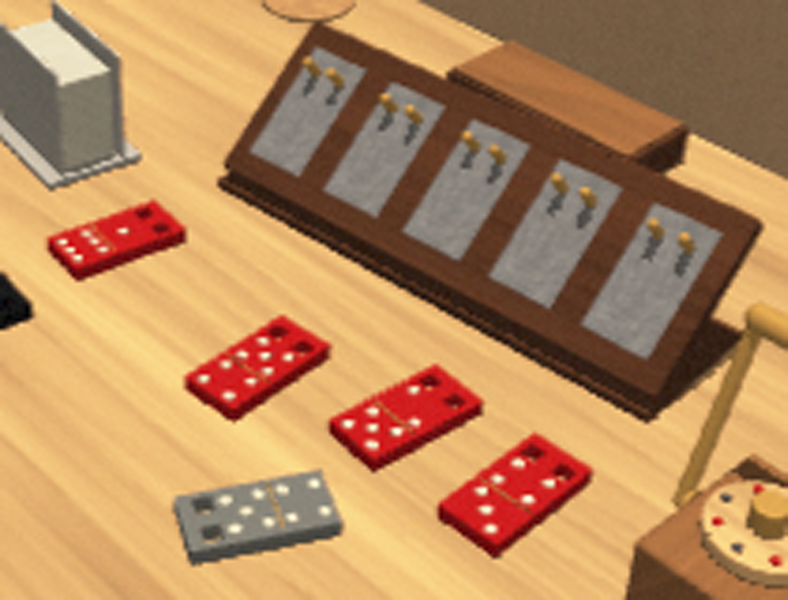

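The crops show domino0 (6/1), domino4 (4/5), domino1 (5/2) and domino2 (3/4) from left to right, all with the holed end away from the robot. Next I measure the dominoes, the grey pads and the pins in both views.

```bash
cat > h.py <<'E'
from plant import monitor, eyes, job, robot
import cv2, numpy as np
from scipy.spatial.transform import Rotation as Rot
INF={n:eyes.camera_info(n) for n in("top","side")}
def cen(n): return -INF[n]['R'].T@INF[n]['t']
def ray(n,uv):
    i=INF[n];d=i['R'].T@np.linalg.solve(i['mtx'],[uv[0],uv[1],1.]);return d/np.linalg.norm(d)
def onz(n,uv,z):
    c,d=cen(n),ray(n,uv);return c+d*(z-c[2])/d[2]
def tri(a,b):
    ca,cb,da,db=cen("top"),cen("side"),ray("top",a),ray("side",b)
    s=np.linalg.lstsq(np.c_[da,-db],cb-ca,rcond=None)[0]
    p,q=ca+s[0]*da,cb+s[1]*db;return (p+q)/2,np.linalg.norm(p-q)*1e3
def proj(n,X):
    i=INF[n];p=i['mtx']@(i['R']@np.asarray(X)+i['t']);return p[:2]/p[2]
def shot(n,name=None):
    im=eyes.read_camera(n)[:,:,::-1].copy()
    if name:cv2.imwrite(f"pics/{name}.png",im)
    return im
def up(im,k=8): return cv2.resize(im,None,fx=k,fy=k,interpolation=cv2.INTER_CUBIC)
def unup(p,k=8): return (np.asarray(p)+.5)/k-.5
def red(im):
    h=cv2.cvtColor(im,cv2.COLOR_BGR2HSV);h0=h[...,0].astype(int)
    return (((h0<6)|(h0>172))&(h[...,1]>170)&(h[...,2]>70)).astype(np.uint8)*255
def blobs(m,amin,amax):
    c,_=cv2.findContours(m,cv2.RETR_EXTERNAL,cv2.CHAIN_APPROX_NONE)
    return [x for x in c if amin<cv2.contourArea(x)<amax]
E
cat > m1.py <<'E'
from h import *
np.set_printoptions(precision=4,suppress=True)
t=cv2.imread("pics/top0.png");s=cv2.imread("pics/side0.png")
# dominoes in top view
T=up(t)
for c in sorted(blobs(red(T),64*150,64*900),key=lambda c:c[:,0,0].mean()):
    r=cv2.minAreaRect(c);b=unup(cv2.boxPoints(r))
    P=np.array([onz("top",p,.012)[:2] for p in b])
    e1,e2=P[1]-P[0],P[2]-P[1]
    if np.linalg.norm(e1)<np.linalg.norm(e2):e1,e2=e2,e1
    if e1[0]<0:e1=-e1
    print("dom",unup(r[0]),P.mean(0),np.linalg.norm(e1),np.linalg.norm(e2),"yaw",np.degrees(np.arctan2(e1[1],e1[0])))
def board(im,name,roi):
    x0,y0,x1,y1=roi;U=up(im[y0:y1,x0:x1]);h=cv2.cvtColor(U,cv2.COLOR_BGR2HSV).astype(int)
    g=((h[...,1]<60)&(h[...,2]>70)&(h[...,2]<185)).astype(np.uint8)*255
    g=cv2.morphologyEx(g,cv2.MORPH_OPEN,np.ones((9,9)))
    out=[]
    for c in blobs(g,64*150,64*1500):
        hull=cv2.convexHull(c);q=cv2.approxPolyDP(hull,.04*cv2.arcLength(hull,True),True)[:,0]
        M=cv2.moments(hull);cc=unup([M['m10']/M['m00'],M['m01']/M['m00']])+[x0,y0]
        pm=np.zeros(g.shape,np.uint8);cv2.fillPoly(pm,[hull],255)
        br=((h[...,1]>110)&(h[...,2]>110)&(h[...,0]<30)).astype(np.uint8)*255&cv2.erode(pm,np.ones((9,9)))
        pins=[]
        for k in blobs(br,64*2,64*90):
            m=cv2.moments(k);pins.append(unup([m['m10']/m['m00'],m['m01']/m['m00']])+[x0,y0])
        out.append((cc,unup(q)+[x0,y0],sorted(pins,key=lambda p:p[0])))
    return sorted(out,key=lambda o:o[0][0])
bt=board(t,"top",(240,115,400,190));bs=board(s,"side",(290,140,445,245))
print(len(bt),len(bs))
for a,b in zip(bt,bs):
    print("pad",a[0],b[0],*tri(a[0],b[0]),len(a[1]),len(b[1]),"pins",len(a[2]),len(b[2]))
    if len(a[2])==len(b[2]):
        for p,q in zip(a[2],b[2]):print("   pin",p,q,*tri(p,q))
E
python3 m1.py
```

```text
dom [257.9632 218.0794] [0.4494 0.2002] 0.09587319703380322 0.048998681715982435 yaw -7.831494186553568
dom [319.2973 223.1722] [0.4309 0.0064] 0.09630089292209645 0.04724120223316191 yaw 3.1381017657901777
dom [353.0988 209.7899] [ 0.4725 -0.1016] 0.09769184729472363 0.04748479733671485 yaw -5.155533081496638
dom [384.554  209.1407] [ 0.4734 -0.2018] 0.09793236232928205 0.04834164192116435 yaw 0.9414795034727765
5 5
pad [265.2421 157.1889] [316.5591 169.1981] [0.6311 0.1724 0.0684] 1.3293003564248491 4 4 pins 2 2
   pin [259.1535 149.5711] [318.0579 157.6522] [0.6476 0.1863 0.0977] 1.504647947788452
   pin [267.6576 148.4332] [323.7951 160.0078] [0.6495 0.1608 0.0996] 0.3678605370798061
pad [292.354  154.9413] [336.9667 179.2383] [0.6376 0.0881 0.0685] 1.0636203592257651 4 4 pins 2 2
   pin [286.9188 147.0252] [338.4865 167.0676] [0.6544 0.102  0.0985] 1.066807775851055
   pin [295.4056 146.3357] [344.7126 169.8975] [0.6555 0.0763 0.0997] 0.26246297917236805
pad [319.2361 152.4958] [358.8965 190.0797] [0.6447 0.0044 0.068 ] 1.134567522564427 4 4 pins 2 2
   pin [314.4462 144.5898] [360.1379 177.2028] [0.6607 0.0183 0.0992] 0.222828884610245
   pin [322.9964 143.8815] [367.0448 180.1567] [ 0.6619 -0.0076  0.1009] 0.20452476363502375
pad [346.0779 150.183 ] [382.5599 201.7118] [ 0.6515 -0.0796  0.068 ] 0.9573905980551259 4 4 pins 2 2
   pin [341.8965 142.2671] [383.6801 187.9541] [ 0.6667 -0.0655  0.1006] 0.2251788186573522
   pin [350.4681 141.4367] [391.3104 191.6568] [ 0.6689 -0.0915  0.1004] 0.42817769879976886
pad [372.8638 147.9433] [408.1801 214.2812] [ 0.658  -0.1636  0.0682] 0.6609763968451466 4 4 pins 2 2
   pin [369.3775 139.7564] [409.2744 199.9779] [ 0.6737 -0.1495  0.1006] 0.34952236054328684
   pin [377.8184 139.1731] [417.4715 203.7991] [ 0.6751 -0.1753  0.1012] 0.3444584162542196
```

The pads triangulate well: pitch 84.2 mm, pin points consistent, board yaw +4.6°. domino0 sits close to the napkin holder, so I'll check the bystanders and the lever.

```bash
python3 - <<'E'
import cv2,numpy as np
t=cv2.imread("pics/top0.png");s=cv2.imread("pics/side0.png")
k=6
a=cv2.resize(t[175:235,170:235],None,fx=k,fy=k,interpolation=cv2.INTER_CUBIC)
b=cv2.resize(t[160:220,410:475],None,fx=k,fy=k,interpolation=cv2.INTER_CUBIC)
c=cv2.resize(s[135:190,225:290],None,fx=k,fy=k,interpolation=cv2.INTER_CUBIC)[:230]
c=cv2.resize(s[140:195,225:290],(390,330))[:230]
d=cv2.resize(s[215:330,395:495],(390,230*390//390*1))
cv2.imwrite("pics/nl.png",np.vstack([np.hstack([a,b]),np.hstack([c,d])]))
E
```

```text
(no output)
```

View pics/nl.png

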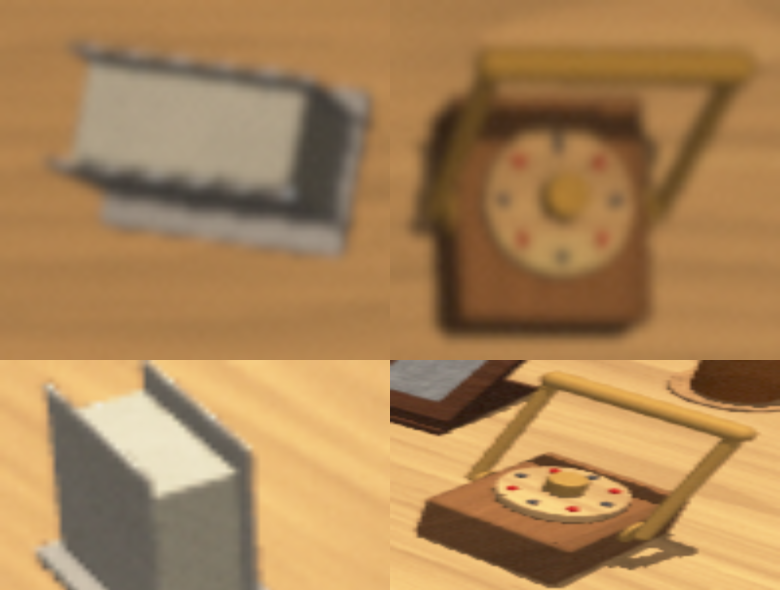

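```bash
python3 - <<'E'
from h import *
np.set_printoptions(precision=4,suppress=True)
print("nap near rim", onz("top",(178,202.2),.108),onz("top",(219.7,207.5),.108),"base corner",onz("top",(226.5,216.5),.004),onz("top",(231,191),.004))
print("bar L",*tri((425.3,171),(435.5,225)),"R",*tri((469,171),(487.3,252)),"mid",*tri((447.1,171),(461.4,238.5)))
print([onz("top",p,.168) for p in ((425.3,171),(469,171))])
E
```

```text
nap near rim [0.4849 0.4207 0.108 ] [0.4677 0.2979 0.108 ] base corner [0.4565 0.3015 0.004 ] [0.5394 0.2896 0.004 ]
bar L [ 0.557  -0.2983  0.164 ] 0.6524801655638225 R [ 0.5554 -0.4229  0.1681] 3.126112188191227 mid [ 0.5574 -0.3619  0.1643] 3.8631279494958006
[array([ 0.5557, -0.2969,  0.168 ]), array([ 0.5544, -0.4216,  0.168 ])]
```

>>> servo_tool(
  plan=[
    [[-0.5,21,-31,-2,0,0,0.0167],[-0.5,21,-31,-2,0,0,0.0167],[-0.5,21,-31,-2,0,0,0.0167],[-0.5,21,-31,-2,0,0,0.0167],[-0.5,21,-31,-2,0,0,0.0167],[-0.5,21,-31,-2,0,0,0.0167],[-0.5,21,-31,-2,0,0,0.0167],[-0.5,21,-31,-2,0,0,0.0167],[-0.5,21,-31,-2,0,0,0.0167],[-0.5,21,-31,-2,0,0,0.0167],[-0.5,21,-31,-2,0,0,0.0167],[-0.5,21,-31,-2,0,0,0.0167]],
  ],
  force=20,
)

```text
t: 1.3
tool_pos: [0.4507, 0.1928, 0.2053]
orientation: [-0.213, -3.134, 0.0]
force: [1.3, 0.1, -0.0]
opening: 0.0694
```

>>> servo_tool(
  plan=[
    [[-0.5,-1,1,-40,0,0,0],[-0.5,0,0,-40,0,0,0],[-0.5,0,0,-40,0,0,0],[-0.5,0,0,-30,0,0,0],[-0.5,0,0,-22,0,0,0],[-0.5,0,0,-12,0,0,0],[-0.5,0,0,-8,0,0,0],[0.1,0,0,0,0,0,0],[0.1,0,0,0,0,0,0],[0.1,0,0,0,0,0,0],[0.1,0,0,0,0,0,0],[0.1,0,0,0,0,0,0]],
  ],
)

```text
t: 2.5
tool_pos: [0.4504, 0.1957, 0.015]
orientation: [0.214, 3.132, 0.001]
force: [-0.1, 0.8, 6.4]
opening: 0.0499
```

```bash
cat >> h.py <<'E'
# board geometry (from m1): place centre i, axes
Y=np.radians(4.58)
Bx=np.array([np.cos(Y)*np.cos(np.radians(40)),np.sin(Y)*np.cos(np.radians(40)),np.sin(np.radians(40))])
By=np.array([-np.sin(Y),np.cos(Y),0.]);Bz=np.cross(Bx,By)
def place(i): return np.array([.64458,.0043,.0682])+(i-2)*.084*By+.006*Bz
Rboard=np.c_[-Bx,By,-Bz]   # tool axes when hanging: x down slope, y=By, z into face
def todo(pos,R):
    s=monitor.read_state();R0=Rot.from_rotvec(s['orientation'])
    return np.round((pos-s['tool_pos'])*1e3,1),np.round((Rot.from_matrix(R)*R0.inv()).as_rotvec(),3)
E
python3 - <<'E'
from h import *
s=monitor.read_state();print(s['t'],s['tool_pos'],s['opening'],s['force'])
T=up(shot("top"))
for c in sorted(blobs(red(T),64*100,64*900),key=lambda c:c[:,0,0].mean()):
    r=cv2.minAreaRect(c);print(unup(r[0]),np.array(r[1])/8,onz("top",unup(r[0]),.012))
print(Bx,By,Bz,place(4))
for d in(.120,.047,.007):print(todo(place(4)+d*Bz,Rboard))
E
```

```text
2.5 [0.45041013 0.19573042 0.01499256] 0.04993809960681235 [-0.14124375  0.78253482  6.38025667]
[319.3347168  223.12341309] [30.11968994 14.76595116] [0.43068288 0.00629681 0.012     ]
[353.1083374 209.8236084] [14.76918221 30.2487011 ] [ 0.47201813 -0.10159457  0.012     ]
[384.51290894 209.17590332] [30.39080238 14.95384407] [ 0.47293579 -0.20171222  0.012     ]
[0.76359832 0.0611694  0.64278761] [-0.07985098  0.99680681  0.        ] [-0.64073507 -0.05132722  0.76604444] [0.62732063 0.17145558 0.07279627]
(array([100. , -30.4, 149.7]), array([-0.021, -0.697,  0.207]))
(array([146.8, -26.7,  93.8]), array([-0.021, -0.697,  0.207]))
(array([172.4, -24.6,  63.2]), array([-0.021, -0.697,  0.207]))
```

>>> servo_tool(
  plan=[
    [[0.1,0,0,15,0,0,0],[0.1,0,0,35,0,0,0],[0.1,0,0,40,0,0,0],[0.1,11,-3.4,7,-0.0023,-0.0775,0.023],[0.1,11,-3.4,7,-0.0023,-0.0775,0.023],[0.1,11,-3.4,7,-0.0023,-0.0775,0.023],[0.1,11,-3.4,7,-0.0023,-0.0775,0.023],[0.1,11,-3.4,7,-0.0023,-0.0775,0.023],[0.1,11,-3.4,7,-0.0023,-0.0775,0.023],[0.1,11,-3.4,7,-0.0023,-0.0775,0.023],[0.1,11,-3.4,7,-0.0023,-0.0775,0.023],[0.1,11,-3.4,7,-0.0023,-0.0775,0.023]],
  ],
)

```text
t: 3.75
tool_pos: [0.5485, 0.1647, 0.1673]
orientation: [-0.099, 2.44, 0.034]
force: [0.0, -0.4, -1.4]
opening: 0.0499
```

```bash
python3 - <<'E'
from h import *
print(todo(place(4)+.049*Bz,Rboard))
for n in("top","side"): shot(n,n+"1")
a=cv2.imread("pics/top1.png");b=cv2.imread("pics/side1.png")
cv2.imwrite("pics/v1.png",np.hstack([cv2.resize(a[105:205,220:320],(400,400),interpolation=cv2.INTER_CUBIC),cv2.resize(b[110:210,260:360],(400,400),interpolation=cv2.INTER_CUBIC)]))
E
```

```text
(array([ 47.4,   4.3, -56.9]), array([ 0.001,  0.002, -0.   ]))
```

View pics/v1.png

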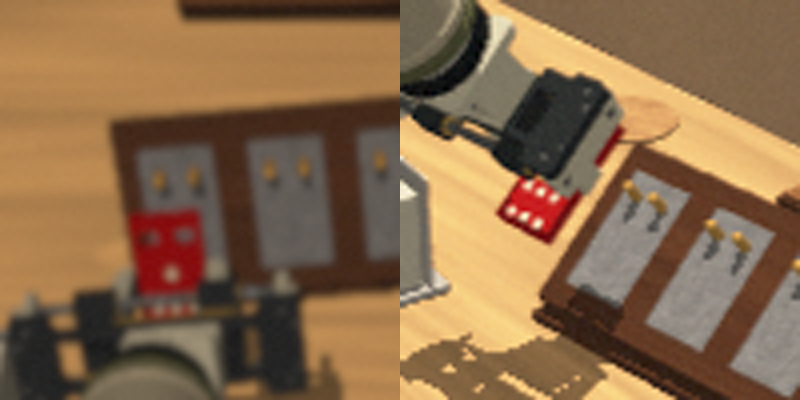

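>>> servo_tool(
  plan=[
    [[0.1,6,0.5,-7,0,0,0],[0.1,7,0.6,-8,0,0,0],[0.1,7,0.6,-8,0,0,0],[0.1,7,0.6,-8,0,0,0],[0.1,7,0.6,-8,0,0,0],[0.1,5,0.6,-7,0,0,0],[0.1,4,0.6,-5,0,0,0],[0.1,0,0,0,0,0,0]],
  ],
)

```text
t: 4.65
tool_pos: [0.5909, 0.1687, 0.1144]
orientation: [-0.097, 2.446, 0.034]
force: [0.0, 0.0, -0.9]
opening: 0.0496
```

```bash
cat > chk.py <<'E'
# held domino: hole centres seen in top view vs where they should be; argv: place, tip->mid offset mm
from h import *
import sys
i=int(sys.argv[1]);off=float(sys.argv[2])*1e-3
np.set_printoptions(precision=2,suppress=True)
s=monitor.read_state();R=Rot.from_rotvec(s['orientation']).as_matrix()
if R[:,1]@By<0: R[:,:2]*=-1
mid=s['tool_pos']+off*R[:,2]
im=shot("top",f"chk{i}_{s['t']:.1f}")
pts=[mid-.033*R[:,0]+k*.013*R[:,1]-.006*R[:,2] for k in(1,-1)]
pr=[proj("top",p) for p in pts]
c=np.mean(pr,0).astype(int);x0,y0=c[0]-16,c[1]-16
U=up(im[y0:y0+32,x0:x0+32]);m=red(U)
m=cv2.morphologyEx(m,cv2.MORPH_OPEN,np.ones((5,5)))
cs,hier=cv2.findContours(m,cv2.RETR_CCOMP,cv2.CHAIN_APPROX_NONE)
hs=[]
for k,cc in enumerate(cs):
    if hier[0][k][3]>=0 and 64*3<cv2.contourArea(cc)<64*40:
        M=cv2.moments(cc);hs.append((unup([M['m10']/M['m00'],M['m01']/M['m00']])+[x0,y0],cv2.contourArea(cc)/64))
hs.sort(key=lambda h:h[0][0])
print("expected",*pr,"seen",*hs)
def onplane(uv,p0):
    cc,d=cen("top"),ray("top",uv);return cc+d*((p0-cc)@Bz)/(d@Bz)
for (h,_),p in zip(hs,pts):
    dv=(onplane(h,p)-p)*1e3;print("seen-expected: up slope %.1f  By %.1f"%(dv@Bx,dv@By))
d=(mid-place(i))*1e3;print("mid rel place (Bx,By,Bz) mm:",d@Bx,d@By,d@Bz, "force",s['force'])
E
python3 chk.py 4 9
```

```text
expected [258.16 155.54] [266.99 154.78] seen (array([258.08, 155.09]), 16.8828125) (array([263.7 , 163.56]), 13.5) (array([266.95, 154.19]), 14.8203125)
seen-expected: up slope 1.4  By 0.0
seen-expected: up slope -27.0  By 13.5
mid rel place (Bx,By,Bz) mm: -1.2066124600909176 0.14224154484382048 46.35054565720585 force [ 0.03  0.03 -0.87]
```

>>> servo_tool(
  plan=[
    [[0.1,3.7,0.3,-3.9,0,0,0],[0.1,3.3,0.3,-4,0,0,0],[0.1,3.3,0.3,-4,0,0,0],[0.1,3.3,0.3,-4,0,0,0],[0.1,3.3,0.3,-4,0,0,0],[0.1,3.3,0.3,-4,0,0,0],[0.1,0,0,0,0,0,0]],
  ],
)

```text
t: 5.4
tool_pos: [0.6115, 0.1705, 0.0909]
orientation: [-0.097, 2.444, 0.034]
force: [0.1, -0.9, -1.1]
opening: 0.0496
```

```bash
python3 chk.py 4 9 | tail -1
```

```text
mid rel place (Bx,By,Bz) mm: -0.5107106922126392 0.2945802553143904 15.067986374875336 force [ 0.07 -0.94 -1.08]
```

>>> servo_tool(
  plan=[
    [[0.1,2,0.15,-2.4,0,0,0],[0.1,2,0.15,-2.4,0,0,0],[0.1,2,0.15,-2.4,0,0,0],[0.1,1.3,0.1,-1.5,0,0,0],[0.1,1,0.1,-1.2,0,0,0],[0.1,0.7,0,-0.8,0,0,0],[0.1,0.7,0,-0.8,0,0,0],[0.1,0,0,0,0,0,0]],
  ],
)

```text
t: 6.25
tool_pos: [0.6212, 0.1713, 0.0809]
orientation: [-0.097, 2.443, 0.034]
force: [-14.7, -3.2, 12.6]
opening: 0.0501
```

```bash
python3 chk.py 4 9 | tail -1
```

```text
mid rel place (Bx,By,Bz) mm: 0.5243765711883748 0.31592659030802855 1.1654049623710085 force [-14.71  -3.2   12.57]
```

>>> servo_tool(
  plan=[
    [[-0.3,0,0,0,0,0,0],[-0.3,0,0,0,0,0,0],[-0.3,0,0,0,0,0,0],[-0.3,-1.5,-0.1,1.8,0,0,0],[-0.3,-3.2,-0.3,3.8,0,0,0],[-0.3,-6.4,-0.5,7.7,0,0,0],[-0.3,-12.8,-1,15.3,0,0,0],[-0.3,-20,-2,24,0,0,0],[-0.3,-20,-2,24,0,0,0],[-0.3,-20,-2,24,0,0,0],[-0.3,-20,-10,20,0,0,0],[-0.5,-20,-10,15,0,0,0]],
  ],
)

```text
t: 7.5
tool_pos: [0.4966, 0.1436, 0.2179]
orientation: [-0.098, 2.441, 0.035]
force: [0.2, -0.6, 0.3]
opening: 0.0649
```

```bash
cat > dom.py <<'E'
# argv: index from the left of the lying domino among those seen; prints its pose and the way to a grasp above it
from h import *
import sys
np.set_printoptions(precision=4,suppress=True)
s=monitor.read_state()
T=up(shot("top",f"d{s['t']:.1f}"));shot("side",f"s{s['t']:.1f}")
for c in sorted(blobs(red(T),64*100,64*900),key=lambda c:c[:,0,0].mean()):
    r=cv2.minAreaRect(c);b=unup(cv2.boxPoints(r))
    P=np.array([onz("top",p,.012)[:2] for p in b]);e1,e2=P[1]-P[0],P[2]-P[1]
    if np.linalg.norm(e1)<np.linalg.norm(e2):e1,e2=e2,e1
    if e1[0]<0:e1=-e1
    yaw=np.arctan2(e1[1],e1[0]);x,y=P.mean(0)
    R=Rot.from_euler('z',yaw).as_matrix()@np.diag([-1,1,-1])
    print(unup(r[0]),P.mean(0),"LxW mm",np.linalg.norm(e1)*1e3,np.linalg.norm(e2)*1e3,"yaw",np.degrees(yaw),"todo z=.15:",*todo(np.array([x+.0007,y,.15]),R))
print(s['t'],s['tool_pos'])
E
python3 dom.py;  python3 - <<'E'
import glob,cv2,numpy as np,os
f=sorted(glob.glob('pics/d*.png'),key=os.path.getmtime)[-1];g=sorted(glob.glob('pics/s[0-9]*.png'),key=os.path.getmtime)[-1];print(f,g)
a=cv2.imread(f);b=cv2.imread(g)
cv2.imwrite("pics/v2.png",np.hstack([cv2.resize(a[105:205,220:320],(400,400),interpolation=cv2.INTER_CUBIC),cv2.resize(b[130:230,280:380],(400,400),interpolation=cv2.INTER_CUBIC)]))
E
```

```text
[264.4421 159.8834] [0.6402 0.1824] LxW mm 110.07170560665467 56.92300968095952 yaw 8.504926320418738 todo z=.15: [143.4  39.  -70.5] [-0.081  0.699  0.066]
[319.0508 223.1729] [0.4309 0.0072] LxW mm 96.9126040387981 48.60745900557726 yaw 3.9175557215132195 todo z=.15: [ -65.9 -136.2  -70.5] [-0.053  0.702 -0.01 ]
[353.118  209.8361] [ 0.4723 -0.1017] LxW mm 97.66015448054108 47.540015908518214 yaw -5.4109660734096225 todo z=.15: [ -24.4 -245.   -70.5] [ 0.005  0.705 -0.166]
[384.5374 209.1617] [ 0.4733 -0.2018] LxW mm 98.06885483612521 48.15633023688411 yaw 1.049753497066477 todo z=.15: [ -23.4 -345.2  -70.5] [-0.035  0.703 -0.058]
7.5 [0.4966 0.1436 0.2179]
pics/d7.5.png pics/s7.5.png
```

View pics/v2.png

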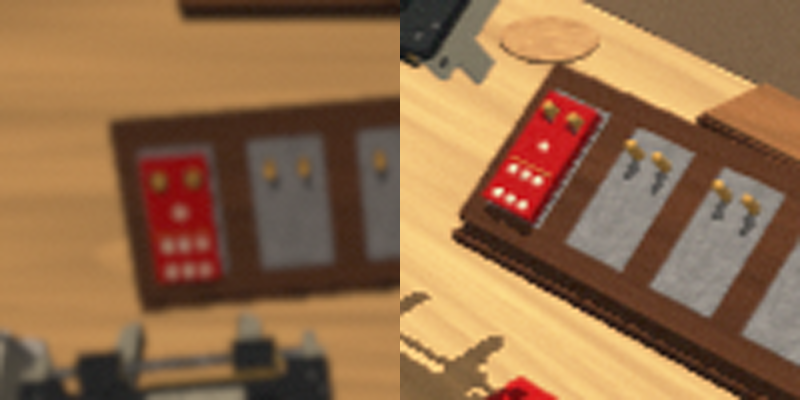

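domino0 is up and flat on place4. Next is domino4, to place2.

>>> servo_tool(
  plan=[
    [[-0.5,-5.5,-11.3,-5.9,-0.0044,0.0585,-0.0008],[-0.5,-5.5,-11.3,-5.9,-0.0044,0.0585,-0.0008],[-0.5,-5.5,-11.3,-5.9,-0.0044,0.0585,-0.0008],[-0.5,-5.5,-11.3,-5.9,-0.0044,0.0585,-0.0008],[-0.5,-5.5,-11.3,-5.9,-0.0044,0.0585,-0.0008],[-0.5,-5.5,-11.3,-5.9,-0.0044,0.0585,-0.0008],[-0.5,-5.5,-11.3,-5.9,-0.0044,0.0585,-0.0008],[-0.5,-5.5,-11.3,-5.9,-0.0044,0.0585,-0.0008],[-0.5,-5.5,-11.3,-5.9,-0.0044,0.0585,-0.0008],[-0.5,-5.5,-11.3,-5.9,-0.0044,0.0585,-0.0008],[-0.5,-5.5,-11.3,-5.9,-0.0044,0.0585,-0.0008],[-0.5,-5.5,-11.3,-5.9,-0.0044,0.0585,-0.0008]],
  ],
)

```text
t: 8.8
tool_pos: [0.4312, 0.0073, 0.1439]
orientation: [0.109, -3.129, 0.002]
force: [-0.2, 0.2, -0.1]
opening: 0.0695
```

```bash
python3 - <<'E'
from h import *
R=Rot.from_euler('z',3.5,degrees=True).as_matrix()@np.diag([-1,1,-1])
print(todo(np.array([.4315,.0068,.013]),R))
E
```

```text
(array([   0.3,   -0.5, -130.9]), array([ 0.002, -0.011, -0.008]))
```

>>> servo_tool(
  plan=[
    [[-0.5,0.3,-0.5,-35,0,-0.011,-0.008],[-0.5,0,0,-35,0,0,0],[-0.5,0,0,-28,0,0,0],[-0.5,0,0,-17,0,0,0],[-0.5,0,0,-9,0,0,0],[-0.5,0,0,-5,0,0,0],[0.1,0,0,0,0,0,0],[0.1,0,0,0,0,0,0],[0.1,0,0,0,0,0,0],[0.1,0,0,0,0,0,0],[0.1,0,0,0,0,0,0]],
  ],
)

```text
t: 9.9
tool_pos: [0.4326, 0.0072, 0.0171]
orientation: [-0.097, 3.134, -0.003]
force: [-0.4, -0.8, 5.5]
opening: 0.0496
```

```bash
python3 - <<'E'
from h import *
print(todo(place(2)+.060*Bz,Rboard))
E
```

```text
(array([169.7,  -6.2, 101.7]), array([ 0.051, -0.691,  0.018]))
```

>>> servo_tool(
  plan=[
    [[0.1,0,0,15,0,0,0],[0.1,0,0,35,0,0,0],[0.1,17,-0.6,8,0.0051,-0.0691,0.0018],[0.1,17,-0.6,8,0.0051,-0.0691,0.0018],[0.1,17,-0.6,8,0.0051,-0.0691,0.0018],[0.1,17,-0.6,8,0.0051,-0.0691,0.0018],[0.1,17,-0.6,8,0.0051,-0.0691,0.0018],[0.1,17,-0.6,8,0.0051,-0.0691,0.0018],[0.1,17,-0.6,8,0.0051,-0.0691,0.0018],[0.1,17,-0.6,0,0.0051,-0.0691,0.0018],[0.1,17,-0.6,-3,0.0051,-0.0691,0.0018],[0.1,17,-0.6,-3,0.0051,-0.0691,0.0018]],
  ],
)

```text
t: 11.1
tool_pos: [0.6021, 0.001, 0.1164]
orientation: [-0.097, 2.44, 0.035]
force: [0.1, 0.0, -1.6]
opening: 0.0496
```

```bash
python3 chk.py 2 10.5; python3 -c "
from h import *
print(todo(place(2)+.0335*Bz,Rboard))"
```

```text
expected [315.07 150.97] [323.85 150.21] seen (array([315.38, 156.07]), 15.28125) (array([319.93, 159.15]), 12.4453125) (array([323.55, 149.81]), 15.8203125) (array([324.06, 155.25]), 12.640625)
seen-expected: up slope -16.2  By 0.3
seen-expected: up slope -27.4  By 13.6
mid rel place (Bx,By,Bz) mm: -1.6617282818099874 0.14683775278747996 47.841567422396054 force [ 0.12  0.03 -1.61]
(array([ 17.6,   1.3, -15.6]), array([0.   , 0.002, 0.   ]))
```

>>> servo_tool(
  plan=[
    [[0.1,4,0.2,-4,0,0,0],[0.1,3.6,0.3,-4.1,0,0,0],[0.1,3.6,0.3,-4.1,0,0,0],[0.1,3.6,0.3,-4.1,0,0,0],[0.1,3.6,0.3,-4.1,0,0,0],[0.1,3.6,0.3,-4.1,0,0,0],[0.1,0,0,0,0,0,0]],
  ],
)

```text
t: 11.85
tool_pos: [0.6245, 0.0029, 0.0919]
orientation: [-0.097, 2.442, 0.035]
force: [5.2, 0.2, 0.2]
opening: 0.0496
```

```bash
python3 chk.py 2 10.5|tail -1
```

```text
mid rel place (Bx,By,Bz) mm: -0.13612523775875995 0.21896757975272 14.59824442425248 force [5.21 0.18 0.17]
```

>>> servo_tool(
  plan=[
    [[0.1,1.2,0.1,1,0,0,0],[0.1,1.9,0.15,-2.3,0,0,0],[0.1,1.9,0.15,-2.3,0,0,0],[0.1,1.9,0.15,-2.3,0,0,0],[0.1,1.3,0.1,-1.5,0,0,0],[0.1,1,0,-1.2,0,0,0],[0.1,0.7,0,-0.8,0,0,0],[0.1,0.7,0,-0.8,0,0,0],[0.1,0,0,0,0,0,0]],
  ],
)

```text
t: 12.8
tool_pos: [0.6343, 0.0039, 0.0819]
orientation: [-0.099, 2.443, 0.036]
force: [-13.9, -0.1, 13.0]
opening: 0.0501
```

```bash
python3 chk.py 2 10.5|tail -1
```

```text
mid rel place (Bx,By,Bz) mm: 0.8940201702269642 0.3878372404069482 0.6491714481654816 force [-13.87  -0.13  13.  ]
```

>>> servo_tool(
  plan=[
    [[-0.3,0,0,0,0,0,0],[-0.3,0,0,0,0,0,0],[-0.3,0,0,0,0,0,0],[-0.3,-1.5,-0.1,1.8,0,0,0],[-0.3,-3.2,-0.3,3.8,0,0,0],[-0.3,-6.4,-0.5,7.7,0,0,0],[-0.3,-12.8,-1,15.3,0,0,0],[-0.3,-20,-2,24,0,0,0],[-0.3,-20,-2,24,0,0,0],[-0.3,-20,-2,24,0,0,0],[-0.3,-20,-10,20,0,0,0],[-0.5,-20,-10,15,0,0,0]],
  ],
)

```text
t: 14.05
tool_pos: [0.5097, -0.0243, 0.219]
orientation: [-0.099, 2.441, 0.035]
force: [1.3, 0.2, -0.2]
opening: 0.0646
```

```bash
python3 dom.py
```

```text
[264.4554 159.9024] [0.6401 0.1823] LxW mm 110.31165971035686 56.691650281517525 yaw 8.650365198507021 todo z=.15: [130.4 208.  -71.2] [-0.078  0.698  0.069]
[319.1751 155.0903] [0.6545 0.0044] LxW mm 108.18010181148283 53.65939262882877 yaw 3.4605246858505474 todo z=.15: [144.8  30.1 -71.2] [-0.046  0.701 -0.018]
[384.4921 209.139 ] [ 0.4734 -0.2016] LxW mm 98.51765415236969 48.22813162992642 yaw 1.5552081064493768 todo z=.15: [ -36.3 -176.   -71.2] [-0.034  0.702 -0.05 ]
14.05 [ 0.5097 -0.0243  0.219 ]
```

>>> servo_tool(
  plan=[
    [[-0.5,-3,-14.7,-5.9,-0.0028,0.0585,-0.0042],[-0.5,-3,-14.7,-5.9,-0.0028,0.0585,-0.0042],[-0.5,-3,-14.7,-5.9,-0.0028,0.0585,-0.0042],[-0.5,-3,-14.7,-5.9,-0.0028,0.0585,-0.0042],[-0.5,-3,-14.7,-5.9,-0.0028,0.0585,-0.0042],[-0.5,-3,-14.7,-5.9,-0.0028,0.0585,-0.0042],[-0.5,-3,-14.7,-5.9,-0.0028,0.0585,-0.0042],[-0.5,-3,-14.7,-5.9,-0.0028,0.0585,-0.0042],[-0.5,-3,-14.7,-5.9,-0.0028,0.0585,-0.0042],[-0.5,-3,-14.7,-5.9,-0.0028,0.0585,-0.0042],[-0.5,-3,-14.7,-5.9,-0.0028,0.0585,-0.0042],[-0.5,-3,-14.7,-5.9,-0.0028,0.0585,-0.0042]],
  ],
)

```text
t: 15.35
tool_pos: [0.4743, -0.2011, 0.1448]
orientation: [0.04, -3.132, -0.006]
force: [0.2, 0.3, 0.0]
opening: 0.0694
```

```bash
python3 - <<'E'
from h import *
R=Rot.from_euler('z',1.2,degrees=True).as_matrix()@np.diag([-1,1,-1])
print(todo(np.array([.474,-.2017,.015]),R))
E
python3 dom.py
python3 - <<'E'
import glob,cv2,numpy as np,os
f=sorted(glob.glob('pics/d*.png'),key=os.path.getmtime)[-1];g=sorted(glob.glob('pics/s[0-9]*.png'),key=os.path.getmtime)[-1]
a=cv2.imread(f);b=cv2.imread(g)
cv2.imwrite("pics/v3.png",np.hstack([cv2.resize(a[110:260,240:410],(453,400),interpolation=cv2.INTER_CUBIC),cv2.resize(b[140:300,280:420],(347,400),interpolation=cv2.INTER_CUBIC)]))
E
```

```text
(array([  -0.3,   -0.6, -129.8]), array([-0.003, -0.01 , -0.005]))
[264.3949 159.871 ] [0.6402 0.1825] LxW mm 109.71500203121217 56.40844071263855 yaw 8.508049004109441 todo z=.15: [166.8 383.8   6.3] [-0.004 -0.011  0.123]
[319.1116 155.0338] [0.6547 0.0046] LxW mm 107.5848401272062 54.011272655427135 yaw 3.955754133467979 todo z=.15: [181.3 205.9   6.3] [-0.004 -0.011  0.044]
[353.3113 209.7971] [ 0.4724 -0.1023] LxW mm 98.24745429319353 48.70190442967478 yaw -5.900166906810333 todo z=.15: [-1.  99.   6.3] [-0.005 -0.01  -0.128]
[384.7395 215.7073] [ 0.452  -0.2016] LxW mm 54.98832063609244 49.92515654373055 yaw 3.1698892872986737 todo z=.15: [-21.4  -0.3   6.3] [-0.004 -0.011  0.03 ]
15.35 [ 0.4743 -0.2011  0.1448]
```

View pics/v3.png

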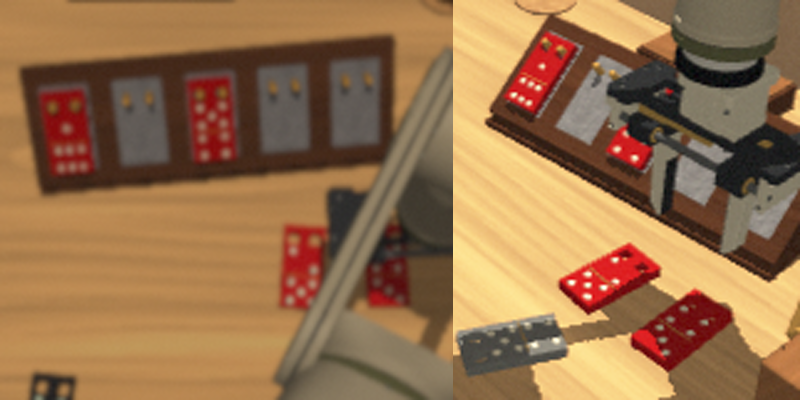

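domino0 and domino4 hang flat, and domino1 and domino2 haven't moved. I'll grasp domino2.

>>> servo_tool(
  plan=[
    [[-0.5,-0.3,-0.6,-35,0,-0.01,-0.005],[-0.5,0,0,-35,0,0,0],[-0.5,0,0,-28,0,0,0],[-0.5,0,0,-17,0,0,0],[-0.5,0,0,-9,0,0,0],[-0.5,0,0,-5,0,0,0],[0.1,0,0,0,0,0,0],[0.1,0,0,0,0,0,0],[0.1,0,0,0,0,0,0],[0.1,0,0,0,0,0,0],[0.1,0,0,0,0,0,0]],
  ],
)

```text
t: 16.55
tool_pos: [0.4749, -0.2018, 0.0183]
orientation: [-0.033, 3.136, 0.004]
force: [-0.7, 0.2, 6.6]
opening: 0.0495
```

```bash
python3 - <<'E'
from h import *
print(todo(place(0)+.060*Bz,Rboard))
E
```

```text
(array([140.8,  35.2, 100.4]), array([ 0.032, -0.692,  0.056]))
```

>>> servo_tool(
  plan=[
    [[0.1,0,0,15,0,0,0],[0.1,0,0,35,0,0,0],[0.1,14,3.5,8,0.0032,-0.0692,0.0056],[0.1,14,3.5,8,0.0032,-0.0692,0.0056],[0.1,14,3.5,8,0.0032,-0.0692,0.0056],[0.1,14,3.5,8,0.0032,-0.0692,0.0056],[0.1,14,3.5,8,0.0032,-0.0692,0.0056],[0.1,14,3.5,8,0.0032,-0.0692,0.0056],[0.1,14,3.5,8,0.0032,-0.0692,0.0056],[0.1,14,3.5,0,0.0032,-0.0692,0.0056],[0.1,14,3.5,-3,0.0032,-0.0692,0.0056],[0.1,14,3.5,-3,0.0032,-0.0692,0.0056]],
  ],
)

```text
t: 17.75
tool_pos: [0.6148, -0.1661, 0.1188]
orientation: [-0.096, 2.441, 0.036]
force: [0.3, -1.1, -0.5]
opening: 0.0496
```

```bash
python3 chk.py 0 10.5; python3 -c "
from h import *
print(todo(place(0)+.0335*Bz,Rboard))"
```

```text
expected [371.61 146.02] [380.34 145.27] seen (array([371.04, 145.36]), 15.609375) (array([371.36, 150.8 ]), 12.875) (array([379.88, 144.45]), 15.8046875) (array([379.93, 150.1 ]), 12.515625)
seen-expected: up slope 2.2  By 1.7
seen-expected: up slope -15.1  By 26.9
mid rel place (Bx,By,Bz) mm: -0.6413196768752957 0.5466604029141565 50.10715488659344 force [ 0.33 -1.14 -0.5 ]
(array([ 18.4,  -0.3, -17.8]), array([-0.011,  0.001,  0.011]))
```

>>> servo_tool(
  plan=[
    [[0.1,4,0,-4,-0.011,0.001,0.011],[0.1,3.8,0.2,-4.4,0,0,0],[0.1,3.8,0.2,-4.4,0,0,0],[0.1,3.8,0.2,-4.4,0,0,0],[0.1,3.8,0.2,-4.4,0,0,0],[0.1,3.8,0.2,-4.4,0,0,0],[0.1,0,0,0,0,0,0]],
  ],
)

```text
t: 18.5
tool_pos: [0.6395, -0.1635, 0.0946]
orientation: [-0.109, 2.452, 0.019]
force: [0.9, -5.5, -1.3]
opening: 0.0493
```

```bash
python3 chk.py 0 10.5|tail -1
```

```text
mid rel place (Bx,By,Bz) mm: 2.6815416892222235 1.0980417713103607 15.55913219340237 force [ 0.87 -5.5  -1.32]
```

```bash
python3 - <<'E'
from h import *
s=monitor.read_state();R=Rot.from_rotvec(s['orientation']).as_matrix();print(R-Rboard, s['wrist_torque'],s['q'])
print(todo(place(0)+.026*Bz,Rboard))
for n in("top","side"): shot(n,n+"9")
a=cv2.imread("pics/top9.png");b=cv2.imread("pics/side9.png")
cv2.imwrite("pics/v4.png",np.hstack([cv2.resize(a[105:205,320:420],(400,400),interpolation=cv2.INTER_CUBIC),cv2.resize(b[140:260,330:450],(400,400),interpolation=cv2.INTER_CUBIC)]))
E
```

```text
[[-0.00570429 -0.00411096 -0.00739164]
 [-0.01301703 -0.0004462  -0.00935228]
 [ 0.00822487 -0.01469406 -0.00668721]] [-0.737858    0.33363083 -0.82144152] [-0.5291138  -0.05829167  2.10583358  0.67420535  0.60667968 -2.65702755]
(array([-1.9, -1.3, -2. ]), array([ 0.016, -0.009, -0.004]))
```

View pics/v4.png

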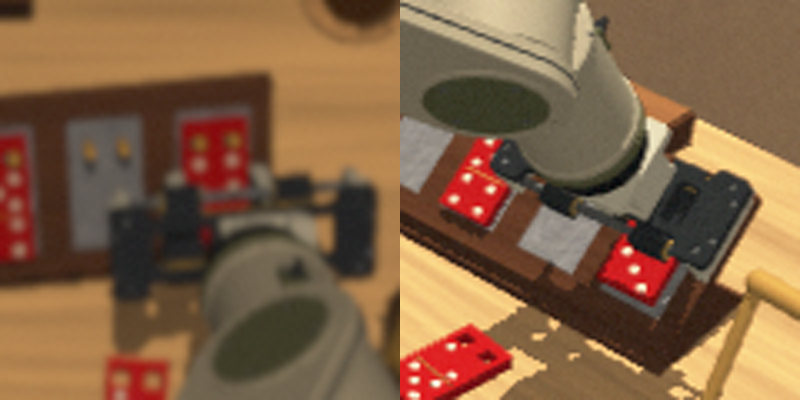

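>>> servo_tool(
  plan=[
    [[0.1,-0.5,-0.6,-0.5,0.01,-0.004,-0.006],[0.1,-0.5,-0.5,-0.5,0.01,-0.004,-0.006],[0.1,0,0,0,0,0,0]],
  ],
)

```text
t: 18.95
tool_pos: [0.6387, -0.163, 0.095]
orientation: [-0.083, 2.446, 0.038]
force: [2.5, -4.9, -1.4]
opening: 0.0497
```

```bash
python3 chk.py 0 10.5|tail -1; python3 - <<'E'
from h import *
s=monitor.read_state();print(s['q'],s['wrist_torque'])
print(todo(place(0)+.026*Bz,Rboard))
E
```

```text
mid rel place (Bx,By,Bz) mm: 2.461108697503045 1.7244001772205095 16.371610083043834 force [ 2.5  -4.93 -1.41]
[-0.53566618 -0.06000856  2.11020741  0.69555609  0.61075297 -2.65702618] [-0.58629626  0.19754853 -0.70772479]
(array([-1.2, -1.8, -2.3]), array([-0.005, -0.004,  0.01 ]))
```

Joint 6 sits at its limit at place0 with this wrist orientation. I'll back off along the pins and hang domino2 on place3 instead.

>>> servo_tool(
  plan=[
    [[0.1,-2.4,-0.4,2.4,0,0,0],[0.1,-3.2,-0.3,3.8,0,0,0],[0.1,-3.2,-0.3,3.8,0,0,0],[0.1,-3.2,-0.3,3.8,0,0,0],[0.1,-3.2,-0.3,3.8,0,0,0],[0.1,-6.4,-0.5,7.7,0,0,0],[0.1,-9.6,-0.5,11.5,0,0,0],[0.1,0,0,0,0,0,0]],
  ],
)

```text
t: 19.8
tool_pos: [0.6071, -0.165, 0.133]
orientation: [-0.085, 2.445, 0.037]
force: [1.4, -0.1, -0.4]
opening: 0.0495
```

```bash
python3 chk.py 0 10.5|tail -1; python3 - <<'E'
from h import *
s=monitor.read_state();print(s['q'],s['wrist_torque'])
print(todo(place(3)+.070*Bz,Rboard))
E
```

```text
mid rel place (Bx,By,Bz) mm: 2.6216664094219793 2.2173873929064585 65.88255953662168 force [ 1.37 -0.09 -0.36]
[-0.57931341 -0.21037393  2.1666697   0.64340701  0.70914686 -2.61443498] [-0.04129218  0.44862525 -0.04372499]
(array([-18. , 249.1,  -6. ]), array([-0.005, -0.004,  0.009]))
```

>>> servo_tool(
  plan=[
    [[0.1,-4,20,1,0,0,0],[0.1,-1.6,25,0,0,0,0],[0.1,-1.6,25,0,0,0,0],[0.1,-1.6,25,0,0,0,0],[0.1,-1.6,25,0,0,0,0],[0.1,-1.6,25,0,0,0,0],[0.1,-1.5,25,0,0,0,0],[0.1,-1.5,25,0,0,0,0],[0.1,-1.5,25,-2,0,0,0.005],[0.1,-1.5,25,-3,0,0,0.005],[0.1,0,4,-2,-0.005,-0.004,0],[0.1,0,0,0,0,0,0]],
  ],
)

```text
t: 21.05
tool_pos: [0.5881, 0.086, 0.1239]
orientation: [-0.102, 2.445, 0.038]
force: [-0.2, 0.2, -0.8]
opening: 0.0496
```

```bash
python3 chk.py 3 11.5; python3 - <<'E'
from h import *
s=monitor.read_state();print(s['q'],s['wrist_torque'])
print(todo(place(3)+.026*Bz,Rboard))
E
```

```text
expected [286.   154.92] [294.86 154.12] seen (array([285.78, 154.24]), 18.9921875) (array([286.37, 159.77]), 13.453125) (array([295.2 , 158.92]), 14.3671875)
seen-expected: up slope 2.2  By 0.4
seen-expected: up slope -15.4  By 26.6
mid rel place (Bx,By,Bz) mm: -2.3361909940138452 1.960730354226914 57.16144311300281 force [-0.15  0.23 -0.81]
[ 0.04019102 -0.38436803  2.31918897  0.05753091  0.51264329 -1.65298009] [ 0.00169145  0.45746697 -0.02020388]
(array([ 29. ,   1.1, -31.6]), array([-0.001, -0.003, -0.003]))
```

>>> servo_tool(
  plan=[
    [[0.1,1.6,-2.2,1.2,-0.001,-0.003,-0.003],[0.1,3.4,0.3,-4,0,0,0],[0.1,3.4,0.3,-4,0,0,0],[0.1,3.4,0.3,-4,0,0,0],[0.1,3.4,0.3,-4,0,0,0],[0.1,3.4,0.3,-4,0,0,0],[0.1,3.4,0.3,-4,0,0,0],[0.1,3.3,0.2,-4,0,0,0],[0.1,3.3,0.2,-4,0,0,0],[0.1,0,0,0,0,0,0]],
  ],
)

```text
t: 22.1
tool_pos: [0.6174, 0.0844, 0.0935]
orientation: [-0.096, 2.441, 0.034]
force: [-0.2, 0.7, -0.6]
opening: 0.0496
```

```bash
python3 chk.py 3 11.5|tail -1
```

```text
mid rel place (Bx,By,Bz) mm: 0.4460992691836385 -2.0058783387325976 15.215792866126348 force [-0.19  0.71 -0.62]
```

>>> servo_tool(
  plan=[
    [[0.1,1.9,0.8,-2.3,0,0,0],[0.1,1.9,0.3,-2.3,0,0,0],[0.1,1.9,0.15,-2.3,0,0,0],[0.1,1.3,0.1,-1.5,0,0,0],[0.1,1,0,-1.2,0,0,0],[0.1,0.7,0,-0.8,0,0,0],[0.1,0.7,0,-0.8,0,0,0],[0.1,0.7,0,-0.8,0,0,0],[0.1,0,0,0,0,0,0]],
  ],
)

```text
t: 23.05
tool_pos: [0.6279, 0.086, 0.0834]
orientation: [-0.096, 2.439, 0.035]
force: [-15.7, -0.5, 13.7]
opening: 0.0497
```

```bash
python3 chk.py 3 11.5|tail -1
```

```text
mid rel place (Bx,By,Bz) mm: 2.063402856977598 -1.276931898558677 0.6452008404618436 force [-15.71  -0.48  13.71]
```

>>> servo_tool(
  plan=[
    [[-0.3,0,0,0,0,0,0],[-0.3,0,0,0,0,0,0],[-0.3,0,0,0,0,0,0],[-0.3,-1.5,-0.1,1.8,0,0,0],[-0.3,-3.2,-0.3,3.8,0,0,0],[-0.3,-6.4,-0.5,7.7,0,0,0],[-0.3,-12.8,-1,15.3,0,0,0],[-0.3,-20,-2,24,0,0,0],[-0.3,-20,-2,24,0,0,0],[-0.3,-20,-2,24,0,0,0],[-0.3,-20,10,15,0,0,0],[-0.5,-20,10,10,0,0,0]],
  ],
)

```text
t: 24.3
tool_pos: [0.5034, 0.0975, 0.2104]
orientation: [-0.093, 2.437, 0.034]
force: [-0.1, 1.0, 0.1]
opening: 0.0648
```

```bash
python3 dom.py
python3 - <<'E'
import glob,cv2,numpy as np,os
f=sorted(glob.glob('pics/d*.png'),key=os.path.getmtime)[-1];g=sorted(glob.glob('pics/s[0-9]*.png'),key=os.path.getmtime)[-1]
a=cv2.imread(f);b=cv2.imread(g)
cv2.imwrite("pics/v5.png",np.hstack([cv2.resize(a[110:260,240:410],(453,400),interpolation=cv2.INTER_CUBIC),cv2.resize(b[140:300,280:420],(347,400),interpolation=cv2.INTER_CUBIC)]))
E
```

```text
[264.4624 159.8805] [0.6402 0.1823] LxW mm 109.81149835146907 56.495566652086474 yaw 8.622416672479872 todo z=.15: [137.5  83.6 -61.1] [-0.081  0.7    0.068]
[292.9792 157.3777] [0.6477 0.0897] LxW mm 107.96304103770264 54.48482876329462 yaw 5.484867333993698 todo z=.15: [144.9  -9.  -61.1] [-0.062  0.702  0.016]
[316.8193 153.6352] [0.6596 0.012 ] LxW mm 112.72607914018351 55.98806359512577 yaw -3.46448369649018 todo z=.15: [156.8 -86.8 -61.1] [-0.007  0.705 -0.134]
[353.1307 209.8392] [ 0.4723 -0.1017] LxW mm 97.66417697132346 47.504654207491456 yaw -5.595226177120609 todo z=.15: [ -30.4 -200.4  -61.1] [ 0.007  0.706 -0.169]
24.3 [0.5034 0.0975 0.2104]
```

View pics/v5.png

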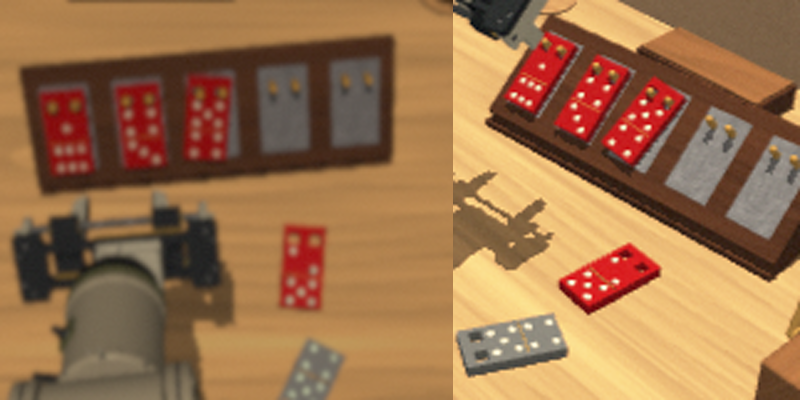

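domino4 on place2 has swung askew, so something must have knocked it. I'll measure how far each hung domino is off before mending.

```bash
cat > hung.py <<'E'
from h import *
s=monitor.read_state();im=shot("top");sd=shot("side")
def onp(n,uv,p0):
    c,d=cen(n),ray(n,uv);return c+d*((p0-c)@Bz)/(d@Bz)
for n,I in(("top",im),("side",sd)):
  for c in blobs(red(up(I)),64*150,64*1500):
    M=cv2.moments(cv2.convexHull(c));uv=unup([M['m10']/M['m00'],M['m01']/M['m00']])
    P=[(onp(n,uv,place(i)+.006*Bz)-place(i))*1e3 for i in range(5)];i=int(np.argmin([np.linalg.norm(p) for p in P]))
    if np.linalg.norm(P[i])>45:continue
    b=cv2.approxPolyDP(cv2.convexHull(c),.03*cv2.arcLength(c,True),True)[:,0]
    Q=[(onp(n,unup(q),place(i)+.006*Bz)-place(i))*1e3 for q in b]
    r=cv2.minAreaRect(np.array([[q@Bx,q@By] for q in Q],np.float32))
    print(n,"place",i,"centre off (Bx,By)",round(P[i]@Bx,1),round(P[i]@By,1),"rect",np.round(r[1],1),"ang",round(r[2],1))
E
python3 hung.py; python3 -c "
from h import *
print(todo(place(2)+.060*Bz,Rboard))"
```

```text
top place 4 centre off (Bx,By) -2.8 2.3 rect [102.3  48.4] ang 3.7
top place 3 centre off (Bx,By) -3.3 -1.4 rect [101.9  49.4] ang 2.5
top place 2 centre off (Bx,By) 0.9 7.8 rect [ 48.7 107.8] ang 79.7
side place 2 centre off (Bx,By) -0.6 5.2 rect [ 54.3 101.4] ang 80.7
side place 3 centre off (Bx,By) -3.2 -1.6 rect [ 55.  102.3] ang 88.1
side place 4 centre off (Bx,By) -3.5 0.0 rect [ 56.  101.3] ang 88.4
(array([ 98.3, -97.2, -90.2]), array([0.   , 0.004, 0.001]))
```

>>> servo_tool(
  plan=[
    [[-0.53,9,-8,-6.9,0,0,0],[-0.53,9,-8,-6.9,0,0,0],[-0.53,9,-8,-6.9,0,0,0],[-0.53,9,-8,-6.9,0,0,0],[-0.53,9,-8,-6.9,0,0,0],[-0.53,9,-8,-6.9,0,0,0],[-0.53,9,-8,-6.9,0,0,0],[-0.53,9,-8,-6.9,0,0,0],[-0.53,9,-8,-6.9,0,0,0],[-0.53,9,-8,-6.9,0,0,0],[-0.53,9,-8,-6.9,0,0,0],[-0.53,8,-8,-6,0,0.004,0]],
  ],
)

```text
t: 25.7
tool_pos: [0.6105, 0.0007, 0.1236]
orientation: [-0.094, 2.447, 0.034]
force: [-0.9, 0.3, -0.2]
opening: 0.0713
```

```bash
python3 hung.py; python3 -c "
from h import *
print(todo(place(2)+.014*Bz+.012*Bx,Rboard))
b=shot('side');a=shot('top')
cv2.imwrite('pics/v6.png',np.hstack([cv2.resize(a[105:205,260:360],(400,400),interpolation=cv2.INTER_CUBIC),cv2.resize(b[130:230,300:400],(400,400),interpolation=cv2.INTER_CUBIC)]))"
```

```text
top place 4 centre off (Bx,By) -2.8 2.4 rect [102.3  49. ] ang 2.3
top place 3 centre off (Bx,By) 15.1 0.3 rect [75.7 47. ] ang 3.2
top place 2 centre off (Bx,By) 19.2 5.9 rect [47.1 72.4] ang 81.6
side place 2 centre off (Bx,By) -22.9 6.4 rect [55.5 63.1] ang 81.7
side place 3 centre off (Bx,By) -22.8 -2.2 rect [60.7 56.6] ang 1.2
side place 4 centre off (Bx,By) -25.2 0.4 rect [58.2 56.5] ang 87.7
(array([ 30.5,   3.7, -32.2]), array([-0.   , -0.006,  0.004]))
```

View pics/v6.png

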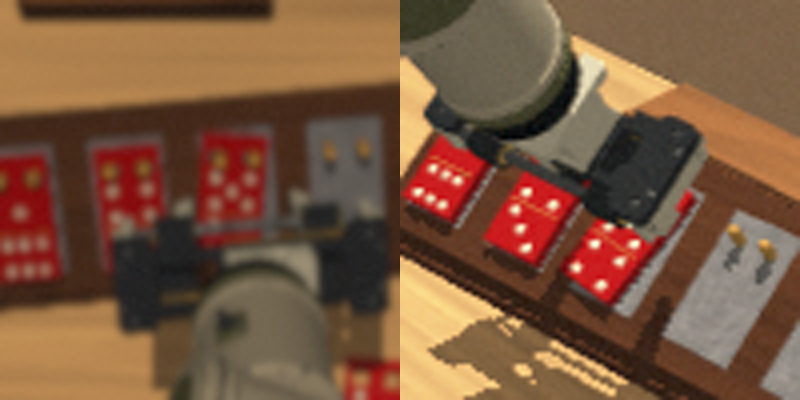

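>>> servo_tool(
  plan=[
    [[-0.53,3.8,1.3,-4,0,-0.006,0.004],[-0.53,3.8,0.3,-4,0,0,0],[-0.53,3.8,0.3,-4,0,0,0],[-0.53,3.8,0.3,-4,0,0,0],[-0.53,3.8,0.3,-4,0,0,0],[-0.53,3.8,0.3,-4,0,0,0],[-0.53,3.8,0.3,-4,0,0,0],[-0.53,0,0,0,0,0,0]],
  ],
)

```text
t: 26.7
tool_pos: [0.6373, 0.0051, 0.0973]
orientation: [-0.1, 2.439, 0.036]
force: [-0.3, -0.4, -0.5]
opening: 0.0713
```

```bash
python3 -c "
from h import *
print(todo(place(2)+.012*Bz+.012*Bx,Rboard), monitor.read_state()['q'])"
```

```text
(array([ 4.9, -0.9, -7.6]), array([-0.   ,  0.003, -0.002])) [-0.16322736 -0.18541781  2.22177099  0.3710073   0.44632858 -2.09757717]
```

>>> servo_tool(
  plan=[
    [[-0.53,1.8,-0.1,-2.5,0,0,0],[-0.53,1.8,-0.1,-2.5,0,0,0],[-0.53,1.5,-0.1,-2,0,0,0],[-0.1,0,0,0,0,0,0],[0.1,0,0,0,0,0,0],[0.1,0,0,0,0,0,0],[0.1,0,0,0,0,0,0],[0.1,0,0,0,0,0,0]],
  ],
)

```text
t: 27.5
tool_pos: [0.6423, 0.0046, 0.0912]
orientation: [-0.1, 2.438, 0.036]
force: [-0.5, 0.0, -0.4]
opening: 0.0511
```

```bash
python3 -c "
from h import *
print(todo(place(2)+.012*Bz+.012*Bx,Rboard));s=monitor.read_state();print(s['force']@Bx,s['force']@By,s['force']@Bz)"; python3 hung.py
```

```text
(array([-0.1, -0.5, -1.5]), array([ 0.   ,  0.004, -0.002]))
-0.624840124636937 0.06129248573653916 -0.025598315759191782
top place 4 centre off (Bx,By) -2.9 2.1 rect [102.5  46.4] ang 4.2
side place 2 centre off (Bx,By) -26.6 3.8 rect [55.  51.7] ang 82.8
side place 3 centre off (Bx,By) -27.4 -2.7 rect [53.1 55.7] ang 2.3
side place 4 centre off (Bx,By) -20.2 2.8 rect [56.9 80.4] ang 88.1
```

>>> servo_tool(
  plan=[
    [[0.1,0,0,0,0,0,0],[0.1,0.5,0,-0.7,0,0,0],[0.1,0.6,0,-0.8,0,0,0],[0.1,0.6,0,-0.8,0,0,0],[0.1,0.6,0,-0.8,0,0,0],[0.1,0,0,0,0,0,0]],
  ],
)

```text
t: 28.2
tool_pos: [0.6453, 0.0048, 0.0894]
orientation: [-0.1, 2.437, 0.037]
force: [-12.4, 1.5, 12.7]
opening: 0.0509
```

```bash
python3 -c "
from h import *
print(todo(place(2)+.012*Bz+.012*Bx,Rboard));s=monitor.read_state();print(s['force']@Bx,s['force']@By,s['force']@Bz)"; python3 hung.py|grep 'place 2'
```

```text
(array([-3. , -0.7,  0.4]), array([-0.   ,  0.005, -0.002]))
-1.2095902769305371 2.486769406541959 17.623025291061428
side place 2 centre off (Bx,By) -26.3 3.5 rect [55.1 51.4] ang 82.7
```

>>> servo_tool(
  plan=[
    [[0.1,-1.6,-0.1,1.9,0,0,0],[0.1,-1.6,-0.1,1.9,0,0,0],[0.1,-1.6,-0.1,1.9,0,0,0],[0.1,0,0,0,0,0,0],[0.1,0,0,0,0,0,0]],
  ],
  force=40,
)

```text
t: 28.8
tool_pos: [0.6404, 0.0041, 0.0944]
orientation: [-0.1, 2.437, 0.036]
force: [1.4, -0.3, 0.7]
opening: 0.0508
```

```bash
python3 -c "
from h import *
print(todo(place(2)+.012*Bz+.012*Bx,Rboard));s=monitor.read_state();print(s['force']@Bx,s['force']@By,s['force']@Bz)
b=shot('side');a=shot('top')
cv2.imwrite('pics/v7.png',np.hstack([cv2.resize(a[105:205,260:360],(400,400),interpolation=cv2.INTER_CUBIC),cv2.resize(b[130:230,300:400],(400,400),interpolation=cv2.INTER_CUBIC)]))"; python3 hung.py
```

```text
(array([ 1.8,  0. , -4.7]), array([ 0.   ,  0.005, -0.002]))
1.481779240344773 -0.4227406298255024 -0.3198029229969234
top place 4 centre off (Bx,By) -3.0 2.2 rect [102.6  50. ] ang 2.1
top place 2 centre off (Bx,By) 28.0 -1.9 rect [50.6 39.8] ang 84.8
side place 2 centre off (Bx,By) -25.5 6.3 rect [55.9 49.5] ang 85.2
side place 3 centre off (Bx,By) -26.5 -2.5 rect [54.1 54.6] ang 0.0
side place 4 centre off (Bx,By) -20.1 3.0 rect [59.4 80.4] ang 87.0
```

View pics/v7.png

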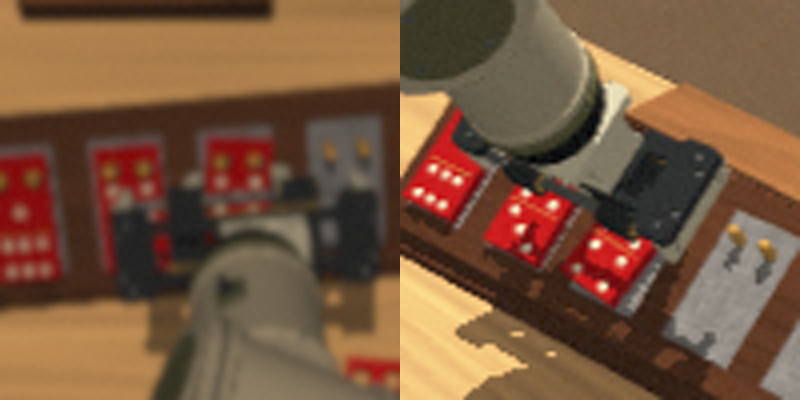

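Gripped tighter, domino4 now lines up in the top view. I'll press it home and release with a small opening.

>>> servo_tool(
  plan=[
    [[0.1,1.6,0.1,-1.9,0,0.004,0],[0.1,1.6,0.1,-1.9,0,0,0],[0.1,1.6,0.1,-1.9,0,0,0],[0.1,0,0,0,0,0,0],[-0.2,-0.2,0,0.3,0,0,0],[-0.2,0,0,0,0,0,0],[-0.2,0,0,0,0,0,0],[-0.2,-1.6,-0.1,1.9,0,0,0],[-0.2,-3.2,-0.3,3.8,0,0,0],[-0.2,-6.4,-0.5,7.7,0,0,0],[-0.2,-12.8,-1,15.3,0,0,0],[-0.2,-12.8,-1,15.3,0,0,0]],
  ],
  force=20,
)

```text
t: 30.2
tool_pos: [0.6068, 0.0018, 0.1324]
orientation: [-0.1, 2.443, 0.037]
force: [-0.3, -0.6, 1.0]
opening: 0.0559
```

>>> servo_tool(
  plan=[
    [[-0.3,-20,0,20,0,0,0],[-0.3,-20,0,20,0,0,0],[-0.3,-20,0,20,0,0,0],[-0.3,-20,0,20,0,0,0],[-0.5,-20,0,0,0,0,0]],
  ],
)

```text
t: 30.7
tool_pos: [0.5081, 0.0014, 0.2167]
orientation: [-0.101, 2.437, 0.034]
force: [0.6, 0.3, 0.2]
opening: 0.0646
```

```bash
python3 hung.py; python3 dom.py|tail -2
```

```text
top place 4 centre off (Bx,By) -2.7 2.2 rect [102.3  49.5] ang 2.1
top place 3 centre off (Bx,By) -3.5 -1.3 rect [101.8  51.1] ang 3.8
top place 2 centre off (Bx,By) -1.2 1.8 rect [ 49. 103.] ang 84.0
side place 2 centre off (Bx,By) -2.0 1.1 rect [ 53.4 100.9] ang 81.9
side place 3 centre off (Bx,By) -7.4 -4.0 rect [98.9 55.3] ang 2.9
side place 4 centre off (Bx,By) -21.3 0.8 rect [67.7 56.9] ang 0.1
[318.6303 154.6668] [0.656  0.0061] LxW mm 108.82394294857512 56.68817275500518 yaw -3.017851515633689 todo z=.15: [148.9   4.6 -62.8] [-0.009  0.7   -0.129]
30.8 [0.5065 0.0016 0.2123]
```

```bash
ls pics | grep ^d; cat > ang.py <<'E'
from h import *
import sys
def onp(n,uv,p0):
    c,d=cen(n),ray(n,uv);return c+d*((p0-c)@Bz)/(d@Bz)
for f in sys.argv[1:]:
  n="top" if f.split('/')[-1][0]=='d' else "side"
  U=up(cv2.imread(f))
  for c in blobs(red(U),64*150,64*1500):
    M=cv2.moments(cv2.convexHull(c));uv=unup([M['m10']/M['m00'],M['m01']/M['m00']])
    P=[(onp(n,uv,place(i)+.006*Bz)-place(i))*1e3 for i in range(5)];i=int(np.argmin([np.linalg.norm(p) for p in P]))
    if np.linalg.norm(P[i])>30:continue
    h=cv2.convexHull(c)[:,0]
    pl=np.array([[v@Bx,v@By] for v in ((onp(n,unup(q),place(i)+.006*Bz)-place(i))*1e3 for q in h)],np.float32)
    r=cv2.minAreaRect(pl);a=r[2] if r[2]<45 else r[2]-90
    # pips: light low-saturation spots inside
    m=np.zeros(U.shape[:2],np.uint8);cv2.fillPoly(m,[h],255)
    hs=cv2.cvtColor(U,cv2.COLOR_BGR2HSV);w=((hs[...,1]<120)&(hs[...,2]>130)).astype(np.uint8)*255&cv2.erode(m,np.ones((13,13)))
    pp=[]
    for k in blobs(w,64*1.5,64*25):
        mm=cv2.moments(k);v=(onp(n,unup([mm['m10']/mm['m00'],mm['m01']/mm['m00']]),place(i)+.006*Bz)-place(i))*1e3;pp.append((round(v@Bx,1),round(v@By,1)))
    print(f[-9:],n,i,"c",round(P[i]@Bx,1),round(P[i]@By,1),np.round(r[1],1),"ang %.1f"%a,"pips",sorted(pp))
E
python3 ang.py pics/d15.3.png pics/d24.3.png pics/d30.8.png
```

```text
d14.1.png
d15.3.png
d24.3.png
d30.8.png
d7.5.png
d15.3.png top 4 c -2.8 2.2 [106.   53.1] ang 0.1 pips [(np.float64(-45.6), np.float64(1.3)), (np.float64(-45.6), np.float64(14.3)), (np.float64(-23.2), np.float64(2.1)), (np.float64(-23.0), np.float64(14.2))]
d15.3.png top 2 c -3.2 1.3 [ 51.9 105.9] ang -0.1 pips [(np.float64(-45.5), np.float64(-12.4)), (np.float64(-7.7), np.float64(13.2)), (np.float64(3.5), np.float64(0.5)), (np.float64(15.0), np.float64(13.8)), (np.float64(15.2), np.float64(-12.4))]
d24.3.png top 4 c -3.0 2.1 [106.   53.4] ang 0.4 pips [(np.float64(-45.4), np.float64(1.2)), (np.float64(-23.2), np.float64(2.2)), (np.float64(-23.0), np.float64(14.2))]
d24.3.png top 3 c -3.5 -1.4 [ 52.4 106. ] ang -0.1 pips [(np.float64(-45.4), np.float64(-14.0)), (np.float64(-23.8), np.float64(11.8)), (np.float64(-7.4), np.float64(12.3)), (np.float64(-7.3), np.float64(-13.9)), (np.float64(14.2), np.float64(-13.8)), (np.float64(15.3), np.float64(12.5))]
d24.3.png top 2 c 0.9 7.8 [ 53.  111.2] ang -6.7 pips [(np.float64(-44.7), np.float64(-1.1)), (np.float64(-40.9), np.float64(25.2)), (n
[... 160 characters left out ...]
t64(19.0), np.float64(16.5))]
d30.8.png top 4 c -2.7 2.2 [ 53.3 105.7] ang -0.2 pips [(np.float64(-45.3), np.float64(1.2)), (np.float64(-23.2), np.float64(2.1)), (np.float64(-22.9), np.float64(14.3))]
d30.8.png top 3 c -3.3 -1.6 [ 51.1 106.4] ang -0.2 pips [(np.float64(-45.4), np.float64(-14.0)), (np.float64(-23.5), np.float64(11.8)), (np.float64(-7.4), np.float64(12.3)), (np.float64(-7.1), np.float64(-14.0)), (np.float64(14.5), np.float64(-14.1)), (np.float64(15.3), np.float64(12.5))]
d30.8.png top 2 c -1.5 1.9 [ 53.4 106. ] ang -6.1 pips [(np.float64(-45.1), np.float64(-7.4)), (np.float64(-42.9), np.float64(18.6)), (np.float64(-4.9), np.float64(15.4)), (np.float64(18.0), np.float64(13.4))]
```

domino4 is flat on the board, but friction still holds it 6° askew. I'll straighten it by gripping its lower half, which gives more leverage about the pins.

```bash
python3 -c "
from h import *
print(todo(place(2)+.060*Bz-.03*Bx,Rboard));print(todo(place(2)+.0125*Bz-.03*Bx,Rboard))"
```

```text
(array([  71.6,   -2.4, -113.3]), array([ 0.001,  0.001, -0.002]))
(array([ 102. ,    0. , -149.7]), array([ 0.001,  0.001, -0.002]))
```

>>> servo_tool(
  plan=[
    [[-0.53,9,-0.3,-14,0,0,0],[-0.53,9,-0.3,-14,0,0,0],[-0.53,9,-0.3,-14,0,0,0],[-0.53,9,-0.3,-14,0,0,0],[-0.53,9,-0.3,-14,0,0,0],[-0.53,9,-0.3,-14,0,0,0],[-0.53,9,-0.3,-14,0,0,0],[-0.53,8.6,-0.3,-15,0,0,0],[-0.53,7,0.5,-8,0,0,0],[-0.53,7,0.5,-8,0,0,0],[-0.53,0,0,0,0,0,0]],
  ],
)

```text
t: 32.0
tool_pos: [0.5931, 0.0006, 0.0814]
orientation: [-0.1, 2.445, 0.037]
force: [0.2, 0.1, -0.3]
opening: 0.071
```

```bash
python3 -c "
from h import *
print(todo(place(2)+.0125*Bz-.03*Bx,Rboard))"
```

```text
(array([ 16.7,   1. , -18.3]), array([-0.   , -0.003, -0.002]))
```

>>> servo_tool(
  plan=[
    [[-0.53,3.4,0.2,-3.7,0,0,0],[-0.53,3.4,0.2,-3.7,0,0,0],[-0.53,3.3,0.2,-3.7,0,0,0],[-0.53,3.3,0.2,-3.6,0,0,0],[-0.53,2.8,0.2,-3,0,0,0],[-0.53,0,0,0,0,0,0],[-0.2,0,0,0,0,0,0],[0,0,0,0,0,0,0],[0.1,0,0,0,0,0,0],[0.1,0,0,0,0,0,0],[0.1,0,0,0,0,0,0]],
  ],
)

```text
t: 33.1
tool_pos: [0.6095, 0.0013, 0.0658]
orientation: [-0.1, 2.442, 0.036]
force: [-3.4, 0.8, 1.8]
opening: 0.0498
```

```bash
python3 -c "
from h import *
print(todo(place(2)+.0125*Bz-.03*Bx,Rboard));s=monitor.read_state();print(s['force']@Bx,s['force']@By,s['force']@Bz)"
```

```text
(array([ 0.3,  0.2, -2.7]), array([ 0.   , -0.   , -0.002]))
-1.3825539681120709 1.0907221162091922 3.4471918710637617
```

>>> servo_tool(
  plan=[
    [[0.1,-0.6,0,-1.2,0,0,0],[0.1,-0.5,0,-0.8,0,0,0],[0.1,0,0,0,0,0,0],[-0.2,0,0,0,0,0,0],[-0.2,0,0,0,0,0,0],[-0.2,0,0,0,0,0,0],[-0.2,-1.6,-0.1,1.9,0,0,0],[-0.2,-3.2,-0.3,3.8,0,0,0],[-0.2,-6.4,-0.5,7.7,0,0,0],[-0.2,-12.8,-1,15.3,0,0,0],[-0.2,-20,-1,25,0,0,0],[-0.2,-20,-1,25,0,0,0]],
  ],
)

```text
t: 34.3
tool_pos: [0.543, -0.0026, 0.1423]
orientation: [-0.1, 2.444, 0.036]
force: [0.9, 0.1, 1.0]
opening: 0.056
```

>>> servo_tool(
  plan=[
    [[-0.3,-10,8,20,0,0.04,0],[-0.3,-10,8,20,0,0.04,0],[-0.3,-10,8,20,0,0.04,0],[-0.5,-10,8,10,0,0.04,0]],
  ],
)

```text
t: 34.7
tool_pos: [0.5045, 0.0292, 0.2154]
orientation: [-0.1, 2.6, 0.044]
force: [0.3, 0.9, -0.6]
opening: 0.0646
```

```bash
python3 dom.py|tail -3; python3 ang.py $(ls -t pics/d*.png|head -1) | cut -c1-80
```

```text
[319.9153 154.9052] [0.6551 0.002 ] LxW mm 108.47542391936565 54.42224682653325 yaw 0.6003986091985797 todo z=.15: [150.4 -27.9 -65.9] [-0.037  0.542 -0.066]
[353.0357 209.6898] [ 0.4728 -0.1014] LxW mm 96.43104843596917 47.566036654568116 yaw -4.89781463356352 todo z=.15: [ -31.9 -131.2  -65.9] [-0.011  0.543 -0.16 ]
34.7 [0.5045 0.0292 0.2154]
d34.7.png top 4 c -2.9 2.2 [106.   53.5] ang 0.1 pips [(np.float64(-45.6), np.fl
d34.7.png top 3 c -3.3 -1.2 [105.9  52.5] ang 0.6 pips [(np.float64(-45.3), np.f
d34.7.png top 2 c -2.5 -1.4 [ 52.3 106.1] ang -2.1 pips [(np.float64(-45.4), np.
```

>>> servo_tool(
  plan=[
    [[-0.5,-2.7,-10.9,-5.5,-0.0009,0.0453,-0.0137],[-0.5,-2.7,-10.9,-5.5,-0.0009,0.0453,-0.0137],[-0.5,-2.7,-10.9,-5.5,-0.0009,0.0453,-0.0137],[-0.5,-2.7,-10.9,-5.5,-0.0009,0.0453,-0.0137],[-0.5,-2.7,-10.9,-5.5,-0.0009,0.0453,-0.0137],[-0.5,-2.7,-10.9,-5.5,-0.0009,0.0453,-0.0137],[-0.5,-2.7,-10.9,-5.5,-0.0009,0.0453,-0.0137],[-0.5,-2.7,-10.9,-5.5,-0.0009,0.0453,-0.0137],[-0.5,-2.7,-10.9,-5.5,-0.0009,0.0453,-0.0137],[-0.5,-2.7,-10.9,-5.5,-0.0009,0.0453,-0.0137],[-0.5,-2.7,-10.9,-5.5,-0.0009,0.0453,-0.0137],[-0.5,-2.7,-10.9,-5.5,-0.0009,0.0453,-0.0137]],
  ],
)

```text
t: 36.0
tool_pos: [0.4712, -0.1019, 0.1446]
orientation: [-0.143, -3.131, -0.0]
force: [0.9, -0.2, 0.0]
opening: 0.0695
```

```bash
python3 - <<'E'
from h import *
R=Rot.from_euler('z',-5.3,degrees=True).as_matrix()@np.diag([-1,1,-1])
print(todo(np.array([.4732,-.1017,.015]),R))
sd=shot("side","sidepre")
for c in blobs(red(up(sd)),64*300,64*1500):
    m=cv2.moments(c);uv=unup([m['m10']/m['m00'],m['m01']/m['m00']]);print(uv,onz("side",uv,.010),cv2.contourArea(c)/64)
E
```

```text
(array([   2. ,    0.2, -129.6]), array([-0.   , -0.007, -0.001]))
[342.46910874 251.01638759] [ 0.46730094 -0.10600218  0.01      ] 596.3828125
[154.82161563 138.99356233] [0.38289074 0.80981236 0.01      ] 416.0234375
```

Domino1 hasn't moved. Grasping it.

>>> servo_tool(
  plan=[
    [[-0.5,2,0.2,-35,0,-0.007,0],[-0.5,0,0,-35,0,0,0],[-0.5,0,0,-28,0,0,0],[-0.5,0,0,-17,0,0,0],[-0.5,0,0,-9,0,0,0],[-0.5,0,0,-5,0,0,0],[0.1,0,0,0,0,0,0],[0.1,0,0,0,0,0,0],[0.1,0,0,0,0,0,0],[0.1,0,0,0,0,0,0],[0.1,0,0,0,0,0,0]],
  ],
)

```text
t: 37.15
tool_pos: [0.475, -0.1015, 0.0185]
orientation: [0.142, 3.134, -0.001]
force: [-0.7, -0.5, 6.4]
opening: 0.05
```

```bash
python3 - <<'E'
from h import *
print(todo(place(1)+.070*Bz,Rboard))
E
```

```text
(array([127.6,  18.2, 107.9]), array([-0.003, -0.695,  0.164]))
```

>>> servo_tool(
  plan=[
    [[0.1,0,0,15,0,0,0],[0.1,0,0,35,0,0,0],[0.1,12.7,1.8,8,-0.0003,-0.0695,0.0164],[0.1,12.7,1.8,8,-0.0003,-0.0695,0.0164],[0.1,12.7,1.8,8,-0.0003,-0.0695,0.0164],[0.1,12.7,1.8,8,-0.0003,-0.0695,0.0164],[0.1,12.7,1.8,8,-0.0003,-0.0695,0.0164],[0.1,12.7,1.8,8,-0.0003,-0.0695,0.0164],[0.1,12.7,1.8,8,-0.0003,-0.0695,0.0164],[0.1,12.7,1.8,8,-0.0003,-0.0695,0.0164],[0.1,12.7,1.8,-3,-0.0003,-0.0695,0.0164],[0.1,12.7,1.8,-3,-0.0003,-0.0695,0.0164]],
  ],
)

```text
t: 38.35
tool_pos: [0.6016, -0.0834, 0.1262]
orientation: [-0.099, 2.44, 0.035]
force: [0.1, 0.9, -1.6]
opening: 0.0493
```

```bash
python3 chk.py 1 11.5; python3 -c "
from h import *
print(todo(place(1)+.070*Bz,Rboard),monitor.read_state()['q'])"
```

```text
expected [343.82 149.68] [352.63 148.91] seen (array([343.75, 154.79]), 12.34375) (array([352.28, 148.46]), 18.8203125)
seen-expected: up slope -16.1  By 0.9
seen-expected: up slope 1.5  By 1.0
mid rel place (Bx,By,Bz) mm: -0.8816456223893261 0.018596255698958706 58.93877187914382 force [ 0.13  0.86 -1.61]
(array([ 1.9, -0.6,  3.1]), array([-0.   ,  0.002, -0.002])) [-0.40768664 -0.31243222  2.27012554  0.55068306  0.61745034 -2.42157444]
```

>>> servo_tool(
  plan=[
    [[0.1,1.1,-0.4,1,0,0,0],[0.1,3.5,0.3,-4.2,0,0,0],[0.1,3.5,0.3,-4.2,0,0,0],[0.1,3.5,0.3,-4.2,0,0,0],[0.1,3.5,0.3,-4.2,0,0,0],[0.1,3.5,0.3,-4.2,0,0,0],[0.1,3.5,0.3,-4.2,0,0,0],[0.1,3.5,0.3,-4.2,0,0,0],[0.1,3.5,0.2,-4.2,0,0,0],[0.1,0,0,0,0,0,0]],
  ],
)

```text
t: 39.4
tool_pos: [0.6307, -0.0813, 0.0927]
orientation: [-0.098, 2.443, 0.036]
force: [2.2, 0.0, 0.8]
opening: 0.0491
```

```bash
python3 chk.py 1 11.5|tail -1; python3 -c "
from h import *
print(monitor.read_state()['q'][5])"
```

```text
mid rel place (Bx,By,Bz) mm: -0.10523603179476967 -0.2422931112016072 14.556841009694223 force [2.17 0.03 0.79]
-2.457043550156816
```

>>> servo_tool(
  plan=[
    [[0.1,1.2,0.1,1,0,0,0],[0.1,1.9,0.15,-2.3,0,0,0],[0.1,1.9,0.15,-2.3,0,0,0],[0.1,1.9,0.15,-2.3,0,0,0],[0.1,1.3,0.1,-1.5,0,0,0],[0.1,1,0,-1.2,0,0,0],[0.1,0.7,0,-0.8,0,0,0],[0.1,0.7,0,-0.8,0,0,0],[0.1,0,0,0,0,0,0]],
  ],
)

```text
t: 40.35
tool_pos: [0.6407, -0.0803, 0.0831]
orientation: [-0.099, 2.443, 0.037]
force: [-16.1, 1.9, 13.2]
opening: 0.0497
```

```bash
python3 chk.py 1 11.5|tail -1
```

```text
mid rel place (Bx,By,Bz) mm: 1.4755449199599 -0.006973532813283263 0.7536085364910683 force [-16.12   1.86  13.2 ]
```

>>> servo_tool(
  plan=[
    [[-0.2,0,0,0,0,0,0],[-0.2,0,0,0,0,0,0],[-0.2,0,0,0,0,0,0],[-0.2,-1.6,-0.1,1.9,0,0,0],[-0.2,-3.2,-0.3,3.8,0,0,0],[-0.2,-6.4,-0.5,7.7,0,0,0],[-0.2,-12.8,-1,15.3,0,0,0],[-0.2,-20,-1,25,0,0,0],[-0.2,-20,-1,25,0,0,0],[-0.2,-20,-1,25,0,0,0],[-0.2,-20,-1,25,0,0,0],[-0.2,-20,-1,15,0,0.06,0]],
  ],
)

```text
t: 41.6
tool_pos: [0.5151, -0.0877, 0.2273]
orientation: [-0.097, 2.503, 0.038]
force: [1.1, -0.1, 0.2]
opening: 0.0559
```

>>> servo_tool(
  plan=[
    [[-0.3,-20,-5,10,0,0.1,0],[-0.3,-20,-5,10,0,0.1,0],[-0.3,-20,-5,10,0,0.1,0],[-0.3,0,-5,5,0,0.1,0],[-0.3,0,-5,0,0,0.1,0],[-0.3,0,0,0,0,0.1,0]],
  ],
)

```text
t: 42.2
tool_pos: [0.4569, -0.1135, 0.2626]
orientation: [-0.094, 3.105, 0.076]
force: [-0.9, -1.1, -0.1]
opening: 0.0606
```

```bash
python3 dom.py|tail -1; python3 ang.py $(ls -t pics/d*.png|head -1) $(ls -t pics/s[0-9]*.png|head -1)| cut -c1-70
python3 - <<'E'
from h import *
import glob,os
a=cv2.imread(sorted(glob.glob('pics/d*.png'),key=os.path.getmtime)[-1]);b=cv2.imread(sorted(glob.glob('pics/s[0-9]*.png'),key=os.path.getmtime)[-1])
cv2.imwrite("pics/v8.png",np.vstack([cv2.resize(a[115:240,240:480],(768,400),interpolation=cv2.INTER_CUBIC)]))
print(monitor.read_state()['q'])
E
```

```text
42.2 [ 0.4569 -0.1135  0.2626]
d42.2.png top 4 c -2.9 2.2 [106.   54.1] ang 0.2 pips [(np.float64(-45
d42.2.png top 3 c -3.1 -1.6 [ 51.7 106. ] ang -0.3 pips [(np.float64(-
d42.2.png top 2 c -2.5 -1.4 [ 52.2 105.9] ang -2.6 pips [(np.float64(-
d42.2.png top 1 c -2.9 0.2 [105.6  52.1] ang 0.6 pips [(np.float64(-23
s42.2.png side 1 c -3.6 -0.5 [103.2  56.7] ang 0.4 pips [(np.float64(-
s42.2.png side 2 c -6.1 -2.8 [ 57.5 101.4] ang -1.9 pips [(np.float64(
s42.2.png side 3 c -4.9 -2.8 [102.1  59. ] ang 0.3 pips [(np.float64(-
s42.2.png side 4 c -3.5 0.1 [ 59.7 102.7] ang -0.4 pips [(np.float64(-
[-0.39737018 -0.2519609   1.80141908  0.06016993  1.58506644 -2.02954752]
```

View pics/v8.png

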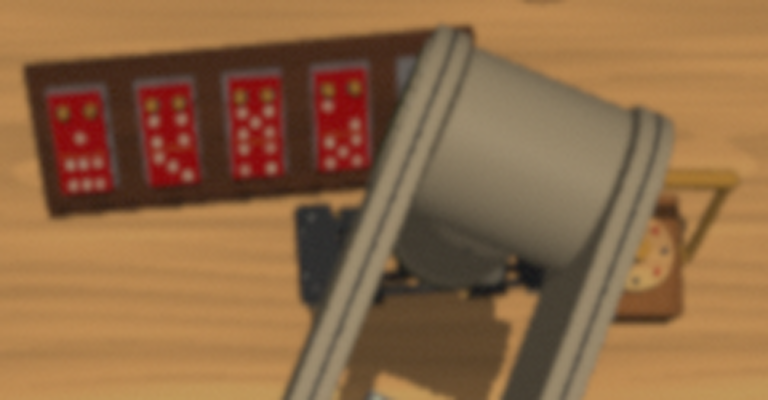

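All four dominoes are up, flat and in line (angles within 2.6°, centres about 3 mm down in their play). Now the lever.

```bash
cat >> h.py <<'E'
Rlev=Rot.from_euler('z',-0.6,degrees=True).as_matrix()@np.array([[0,1,0],[1,0,0],[0,0,-1.]])
E
python3 -c "
from h import *
print(todo(np.array([.556,-.359,.28]),Rlev))"
```

```text
(array([  98.8, -246.5,   20. ]), array([-0.016,  0.066, -1.643]))
```

>>> servo_tool(
  plan=[
    [[-1,8.2,-20.5,1.7,-0.0013,0.0055,-0.137],[-1,8.2,-20.5,1.7,-0.0013,0.0055,-0.137],[-1,8.2,-20.5,1.7,-0.0013,0.0055,-0.137],[-1,8.2,-20.5,1.7,-0.0013,0.0055,-0.137],[-1,8.2,-20.5,1.7,-0.0013,0.0055,-0.137],[-1,8.2,-20.5,1.7,-0.0013,0.0055,-0.137],[-1,8.2,-20.5,1.7,-0.0013,0.0055,-0.137],[-1,8.2,-20.5,1.7,-0.0013,0.0055,-0.137],[-1,8.2,-20.5,1.7,-0.0013,0.0055,-0.137],[-1,8.2,-20.5,1.7,-0.0013,0.0055,-0.137],[-1,8.2,-20.5,1.7,-0.0013,0.0055,-0.137],[-1,8.2,-20.5,1.7,-0.0013,0.0055,-0.137]],
  ],
  force=25,
)

```text
t: 43.5
tool_pos: [0.5548, -0.3593, 0.2828]
orientation: [2.237, 2.199, -0.005]
force: [-0.9, 0.4, 0.3]
opening: 0.0928
```

```bash
python3 -c "
from h import *
print(todo(np.array([.556,-.359,.161]),Rlev),monitor.read_state()['q'])
b=shot('side');a=shot('top')
print(proj('side',monitor.read_state()['tool_pos']))
cv2.imwrite('pics/v9.png',cv2.resize(b[150:310,360:520],(600,600),interpolation=cv2.INTER_CUBIC))"
```

```text
(array([   1.2,    0.3, -121.8]), array([0.006, 0.002, 0.007])) [-0.6501448   0.27722076  1.22556763 -0.00374773  1.63397681 -0.63318237]
[471.6677414  193.61969998]
```

View pics/v9.png

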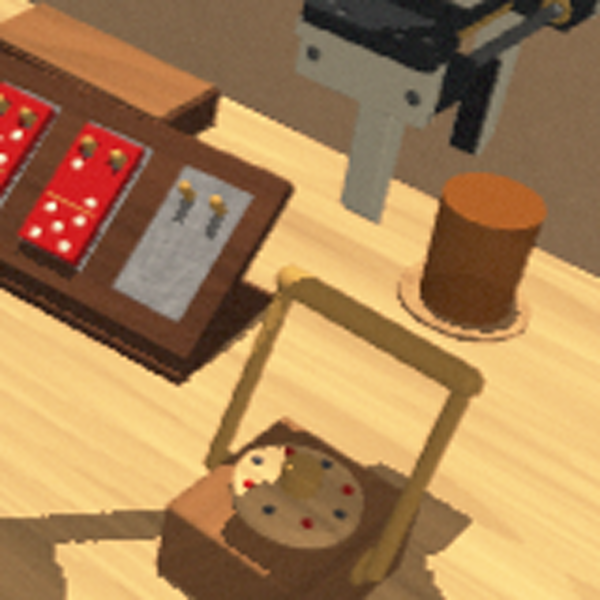

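The bar is clear between the open fingers, with its ends near (437,223) and (485,251) in the side image. I'll descend and pinch it.

>>> servo_tool(
  plan=[
    [[-1,1.2,0.3,-25,0.006,0.002,0.007],[-1,0,0,-25,0,0,0],[-1,0,0,-25,0,0,0],[-1,0,0,-22,0,0,0],[-1,0,0,-15,0,0,0],[-1,0,0,-10,0,0,0],[-0.4,0,0,0,0,0,0],[0,0,0,0,0,0,0],[0.4,0,0,0,0,0,0],[0.8,0,0,0,0,0,0],[0.8,0,0,0,0,0,0],[0.8,0,0,0,0,0,0]],
  ],
)

```text
t: 44.8
tool_pos: [0.5565, -0.3584, 0.16]
orientation: [-2.225, -2.215, 0.002]
force: [-0.0, 0.6, -0.1]
opening: 0.0492
```

>>> servo_tool(
  plan=[
    [[0.8,0,0,0,0,0,0],[0.8,0,0,0,0,0,0],[0.8,0,0,0,0,0,0],[0.8,0,0,0,0,0,0]],
  ],
)

```text
t: 45.2
tool_pos: [0.5561, -0.3582, 0.1595]
orientation: [-2.224, -2.214, 0.003]
force: [-6.5, 0.4, -1.0]
opening: 0.0174
```

>>> servo_tool(
  plan=[
    [[0.8,-6.2,0.05,2.2,0,0,0],[0.8,-6.2,0.05,1.7,0,0,0],[0.8,-6.4,0.05,1.5,0,0,0],[0.8,-6.4,0.05,1.1,0,0,0],[0.8,-6.5,0.05,0.8,0,0,0],[0.8,-6.5,0.05,0.5,0,0,0],[0.8,-6.5,0.05,0.2,0,0,0],[0.8,-6.5,0.05,-0.2,0,0,0],[0.8,-6.5,0.05,-0.5,0,0,0],[0.8,-6.5,0.05,-0.8,0,0,0],[0.8,-6.4,0.05,-1.1,0,0,0],[0.8,-6.3,0.05,-1.5,0,0,0]],
  ],
)

```text
t: 46.4
tool_pos: [0.481, -0.3571, 0.1656]
orientation: [2.225, 2.217, 0.003]
force: [7.1, 4.6, 6.4]
opening: 0.0173
```

```bash
cat > lev.py <<'E'
from h import *
s=monitor.read_state();x,y,z=s['tool_pos'];dx,dz=(x-.5114)*1e3,(z+.008-.046)*1e3
print("q",.35-np.arctan2(dx,dz),"r",np.hypot(dx,dz),s['force'],s['opening'],s['t'])
E
python3 lev.py
```

```text
q 0.5837623665550816 r 131.1787702551446 [7.12649462 4.61317728 6.35061051] 0.017297839771998526 46.4
```

>>> servo_tool(
  plan=[
    [[0.8,-6.2,0,-1.7,0,0,0],[0.8,-6.2,0,-2.1,0,0,0],[0.8,-6,0,-2.4,0,0,0],[0.8,-6,0,-2.7,0,0,0],[0.8,-5.7,0,-3,0,0,0],[0.8,-5.7,0,-3.2,0,0,0],[0.8,-5.4,0,-3.6,0,0,0],[0.8,-5.3,0,-3.8,0,0,0],[0.8,-5,0,-4.1,0,0,0],[0.8,-4.9,0,-4.3,0,0,0],[0.8,-2.3,0,-2.2,0,0,0],[0.8,-1.2,0,-1.2,0,0,0]],
  ],
)

```text
t: 47.6
tool_pos: [0.4218, -0.3573, 0.1316]
orientation: [2.225, 2.215, 0.004]
force: [9.4, 7.9, 11.9]
opening: 0.0176
```

```bash
python3 lev.py
```

```text
q 1.1133607920467805 r 129.59238742993242 [ 9.44269782  7.86940467 11.93432097] 0.017573840854980382 47.6
```

>>> servo_tool(
  plan=[
    [[0.8,-1.5,0,-1.5,0,0,0],[0.8,-1,0,-1,0,0,0],[0.8,0,0,0,0,0,0],[0.8,0,0,0,0,0,0]],
  ],
)

```text
t: 48.0
tool_pos: [0.4215, -0.3573, 0.1313]
orientation: [2.221, 2.214, 0.007]
force: [12.9, 11.6, 17.2]
opening: 0.0172
```

```bash
python3 lev.py
```

```text
q 1.1170039927871531 r 129.55629876929933 [12.87222817 11.60004824 17.15519274] 0.017200423985725227 48.0
```

The force rises with no further motion, so the lever is at full stroke. I'll ease it back slowly.

>>> servo_tool(
  plan=[
    [[0.8,1.3,0,1.3,0,0,0],[0.8,1.2,0,1.2,0,0,0],[0.8,1.7,0,1.7,0,0,0],[0.8,1.8,0,1.7,0,0,0],[0.8,2.4,0,2.2,0,0,0],[0.8,2.5,0,2.1,0,0,0],[0.8,2.5,0,2.1,0,0,0],[0.8,2.5,0,2,0,0,0],[0.8,2.6,0,1.9,0,0,0],[0.8,2.7,0,1.9,0,0,0],[0.8,2.7,0,1.8,0,0,0],[0.8,2.7,0,1.8,0,0,0]],
  ],
)

```text
t: 49.2
tool_pos: [0.4441, -0.3577, 0.1485]
orientation: [-2.225, -2.216, 0.001]
force: [7.8, -2.7, -6.7]
opening: 0.0172
```

>>> servo_tool(
  plan=[
    [[0.8,2.8,0,1.6,0,0,0],[0.8,2.9,0,1.6,0,0,0],[0.8,2.8,0,1.5,0,0,0],[0.8,2.9,0,1.5,0,0,0],[0.8,3,0,1.4,0,0,0],[0.8,3,0,1.3,0,0,0],[0.8,3,0,1.2,0,0,0],[0.8,3,0,1.2,0,0,0],[0.8,3.1,0,1.1,0,0,0],[0.8,3.1,0,1,0,0,0],[0.8,3.1,0,0.9,0,0,0],[0.8,3.1,0,0.8,0,0,0]],
  ],
)

```text
t: 50.4
tool_pos: [0.4794, -0.3581, 0.1637]
orientation: [-2.225, -2.214, 0.003]
force: [2.0, -5.3, -0.7]
opening: 0.0174
```

```bash
python3 lev.py
```

```text
q 0.5991807673389857 r 129.75470784845697 [ 1.96609356 -5.3267511  -0.71651061] 0.017379620564068676 50.4
```

Halfway back at q≈0.60. Now the other half.

>>> servo_tool(
  plan=[
    [[0.8,3.2,0,0.8,0,0,0],[0.8,3.1,0,0.7,0,0,0],[0.8,3.2,0,0.6,0,0,0],[0.8,3.2,0,0.5,0,0,0],[0.8,3.2,0,0.4,0,0,0],[0.8,3.3,0,0.4,0,0,0],[0.8,3.2,0,0.3,0,0,0],[0.8,3.3,0,0.2,0,0,0],[0.8,3.2,0,0.1,0,0,0],[0.8,3.3,0,0.1,0,0,0],[0.8,3.2,0,-0.1,0,0,0],[0.8,3.3,0,-0.1,0,0,0]],
  ],
)

```text
t: 51.6
tool_pos: [0.518, -0.358, 0.1675]
orientation: [-2.225, -2.214, 0.003]
force: [0.3, -5.9, -0.3]
opening: 0.017
```

>>> servo_tool(
  plan=[
    [[0.8,3.2,0,-0.2,0,0,0],[0.8,3.3,0,-0.3,0,0,0],[0.8,3.2,0,-0.4,0,0,0],[0.8,3.3,0,-0.4,0,0,0],[0.8,3.2,0,-0.5,0,0,0],[0.8,3.2,0,-0.6,0,0,0],[0.8,3.2,0,-0.7,0,0,0],[0.8,3.2,0,-0.8,0,0,0],[0.8,3.1,0,-0.8,0,0,0],[0.8,3.1,0,-0.9,0,0,0]],
  ],
)

```text
t: 52.6
tool_pos: [0.55, -0.3578, 0.1618]
orientation: [-2.224, -2.214, 0.003]
force: [0.1, -5.7, 0.4]
opening: 0.0178
```

```bash
python3 lev.py; python3 -c "
from h import *
print(todo(np.array([.556,-.359,.160]),Rlev))"
```

```text
q 0.04740505413220941 r 129.69031318521115 [ 0.13356195 -5.70250175  0.38056984] 0.017810339257201373 52.6
(array([ 6. , -1.2, -1.8]), array([-0.001, -0.004, -0.006]))
```

>>> servo_tool(
  plan=[
    [[0.8,2,0,-0.6,0,0,0],[0.8,2,0,-0.6,0,0,0],[0.8,1.5,0,-0.5,0,0,0],[0.8,1.5,0,-0.5,0,0,0],[0.8,1,0,-0.3,0,0,0],[0.8,0,0,0,0,0,0],[0.8,0,0,0,0,0,0]],
  ],
)

```text
t: 53.3
tool_pos: [0.5564, -0.3578, 0.1597]
orientation: [-2.223, -2.212, 0.006]
force: [-9.2, -3.2, 6.2]
opening: 0.0172
```

```bash
python3 lev.py
```

```text
q -0.004408130840434177 r 129.77336937232278 [-9.22132848 -3.21591399  6.1884229 ] 0.01715966304312443 53.3
```

>>> servo_tool(
  plan=[
    [[0.8,-1.5,0,0.5,0,0,0],[0.5,0,0,0,0,0,0],[-0.2,0,0,0,0,0,0],[-0.7,0,0,0,0,0,0],[-0.7,0,0,0,0,0,0],[-0.7,0,0,0,0,0,0],[-0.7,0,0,0,0,0,0],[-0.7,0,0,10,0,0,0],[-0.7,0,0,25,0,0,0],[-0.7,0,0,35,0,0,0],[-0.7,0,0,35,0,0,0],[-0.7,0,0,30,0,0,0]],
  ],
)

```text
t: 54.5
tool_pos: [0.5568, -0.3577, 0.298]
orientation: [-2.226, -2.216, 0.002]
force: [0.2, -0.8, -0.2]
opening: 0.079
```

>>> servo_tool(
  plan=[
    [[-0.7,-30,-10,10,0,0,0],[-0.7,-30,-10,10,0,0,0],[-0.7,-30,-10,10,0,0,0],[-0.7,-30,-10,0,0,0,0],[-0.7,-30,-10,0,0,0,0],[-0.7,-20,-10,0,0,0,0],[-0.7,0,0,0,0,0,0]],
  ],
)

```text
t: 55.2
tool_pos: [0.3844, -0.4189, 0.3262]
orientation: [-2.229, -2.212, 0.004]
force: [-0.3, -0.4, -0.1]
opening: 0.0791
```

```bash
python3 dom.py|tail -1; python3 ang.py $(ls -t pics/d*.png|head -1) $(ls -t pics/s[0-9]*.png|head -1)| cut -c1-70
python3 - <<'E'
from h import *
import glob,os
a=cv2.imread(sorted(glob.glob('pics/d*.png'),key=os.path.getmtime)[-1]);b=cv2.imread(sorted(glob.glob('pics/s[0-9]*.png'),key=os.path.getmtime)[-1])
cv2.imwrite("pics/v10.png",np.hstack([cv2.resize(a[110:290,170:480],(430,250)),cv2.resize(b[130:390,180:510],(370,292))[:250]]))
a0=cv2.imread('pics/top0.png')
d=cv2.absdiff(a,a0).max(2)
for n,(x0,y0,x1,y1) in dict(tumbler=(190,255,230,285),nap=(175,178,235,220),jar=(422,252,455,282)).items(): print(n,d[y0:y1,x0:x1].mean(),d[y0:y1,x0:x1].max())
E
```

```text
55.2 [ 0.3844 -0.4189  0.3262]
d55.2.png top 4 c -2.7 2.1 [106.1  53.1] ang 0.2 pips [(np.float64(-45
d55.2.png top 3 c -3.2 -1.5 [106.2  51.1] ang 1.2 pips [(np.float64(-4
d55.2.png top 2 c -2.4 -1.6 [ 52.2 105.6] ang -2.6 pips [(np.float64(-
d55.2.png top 1 c -3.1 0.2 [106.   52.6] ang 0.9 pips [(np.float64(-23
s55.2.png side 1 c -3.6 -0.5 [102.6  57.2] ang 0.5 pips [(np.float64(-
s55.2.png side 2 c -3.4 -1.4 [ 57.6 102.4] ang -1.7 pips [(np.float64(
s55.2.png side 3 c -3.1 -1.8 [104.5  59.2] ang 0.2 pips [(np.float64(-
s55.2.png side 4 c -3.6 -0.0 [ 60. 103.] ang -0.5 pips [(np.float64(-4
tumbler 7.418333333333333 12
nap 7.8 12
jar 27.23939393939394 111
```

View pics/v10.png

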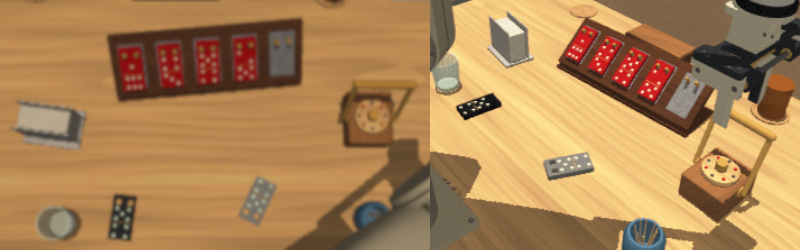

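The final picture shows four dominoes hung flat, the lever at rest and no red plaque left on the table. The jar is only shadowed by the arm. Handing in.

```bash
python3 -c "
from plant import job
print(job.close_job())"
```

```text
the job is handed in; nothing more can be done
None
```

The job is done and handed in at about 55 s on the robot clock. All four red dominoes hang on the board, and after that the lever was pulled fully over and eased back to rest. No fifth red domino was on the table.

| Domino | Place |
|---|---|
| domino0 | place4 |
| domino2 | place3 |
| domino4 | place2 |
| domino1 | place1 |

**Changes along the way:**
- **place0 given up:** I first put domino2 partly onto place0's pins, but joint 6 came up against its limit there. I backed off and hung it on place3 instead.
- **domino4 mended:** it was later found knocked askew, and I don't know what moved it. I regripped and reseated it twice, and it still hangs about 2° off straight.
- **Lever:** it was pinched and pulled until the force rose with no further motion, at about 1.11 rad. The return took about 5 s in the grip, until the bar rested on its stop.

**Last checks:**
- **Dominoes:** both cameras show all four flat on their pins. Their centres are within about 4 mm of the places and their angles within about 3°.
- **Lever:** it was back at rest before I let go, reading about 0 rad.
- **Bystanders:** the tumbler and napkin holder match the first picture. The jar failed that comparison because the arm and its shadow covered part of it; by eye it looks to be in place.

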